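# Roll-check and sort moulded gears on the gear tester

## Robot

A 7-joint arm with a two-finger parallel gripper is mounted at the origin on the work surface. World frame = base frame: x ahead of the robot, y to its left, z up, the work surface at z = 0. Lengths are in m, angles in rad, forces in N, time in s.
With the tool pointing down it reaches from about 0.4 to 0.85 m from the base axis. Payload 4.5 kg.
Tool frame: the origin (TCP) lies between the finger pads; the fingertips stand 8 mm ahead of it and the grasp point (between the pads) lies 11 mm behind it; z points along the fingers, y is the direction in which the jaws open and shut (so a half turn about z gives the same grasp; the last joint's range is limited). The gripper opens to 88 mm and grips with 3 to 60 N. Pads are 18 mm wide; open, the fingers measure 123 mm over their backs; the gripper's body (75 mm by 187 mm) begins 45 mm behind the grasp point.
Start: joints at [-1.192, 0.689, -0.195, 1.565, 0.157, 0.902, -0.215], TCP at [0.211, 0.588, 0.247] pointing down, gripper open.
Joint ranges: [-3.01, 3.01], [-0.46, 2.08], [-1.47, 1.51], [0.13, 2.56], [-1, 4.14], [0.04, 2.09], [-2.66, 2.66]. Speed limits (rad/s): [2.57, 2.57, 3.14, 3.14, 3.14, 3.14, 3.14].

## Interface

Orientations are given as a unit quaternion [x, y, z, w].
In Python, from plant import r gives the robot as it stands.
- The arm moves only by the tool carry_out, never from a script. Its argument "commands" is a list that holds one entry, the list of rows, each a list of 7 numbers: the turn, a rotation vector about the tool's x, y, z in rad, then the shift along the tool's x, y, z in cm, then the finger opening in cm, from 0 to 8.81. A call has 1 to 10 rows; each row is the pose to reach, as a shift and turn from the pose commanded when the call began, along the tool's axes at that moment; what a row does not reach only later rows make up. A row lasts 1/12 s, in which the tool goes at most 41.7 mm and 7.16 degrees, less where a joint would pass 70% of its speed; a pose out of reach is approached as far as the arm can. A call with a gripper value outside its range is refused whole. The fingers move at their own pace and stop on an object; "force" is the grip in N (left out, the last holds). Time passes only in rows, so rows that repeat a pose let the fingers close. It gives the time, the measured TCP pose, the force and the opening at its end, in the units of the state.
- r.get_state(): the state, without advancing time (a new reading comes with each control period).
- r.snapshot(name): name is "scene" or "top"; returns a dict with "pixels" (400x640x3 uint8, red, green, blue), "mtx" (3x3 intrinsics, pixels), "xyz" and "rotation" of the camera in the world. Camera axes: x right, y down, z forward; pixel columns grow to the right and rows downward; lengths in m; the calibration is good to about 2 mm. A picture is of the moment at which its call begins. There is no depth.
- r.finish_job(): hands the job in, once; it reports no verdict.
The state is a dict: "clock": time; "q": joint angles; "qd": joint speeds; "joint_torque": joint torques, N m; "tool_pos": TCP position; "eef_rot": TCP orientation; "contact_force": force on the tool from outside, world axes, zero at the start; "moment": the same for the moment, N m; "opening": opening from 0.0 (shut) to 1.0 (fully open).
Only numpy, scipy, OpenCV 4.12 (cv2) and the standard library are available. Lean on these libraries where they do the work, as an engineer would, in place of code of your own. Each camera call takes 0.05 s, during which the arm holds its last target.

## Task

Two nylon gears have come off the mould plate. Set the twelve-tooth gear on the tester's post and let go, slide the master gear fully in by its knob until the teeth mesh, and then, with the two in mesh, turn the knob back to its zero stop; then put the twelve-tooth gear into the green tray. Put the odd eight-tooth gear into the red tray at any time; both gears should end lying flat with the hub up, the knob left at zero, and the other things on the bench should stay where they are.

Things in the scene. Friction and masses are not known exactly. Their poses are not given: they have to be found in the camera images.
- gear12_mid (a point): Loose white nylon gear with TWELVE teeth, about 60 g: toothed disc 62 mm over the tips, 12 mm thick, and on it a smooth round hub 24 mm in diameter, 12 to 42 mm above the underside; 15 mm through bore. The point is on the axis 21 mm above the underside; z points out of the hub. Starts flat on the mould plate, hub up, at either of two places. Take it by the hub: teeth are slippery.
- gear8_mid (a point): Centre, half-way up, of the loose white nylon gear with EIGHT teeth (a stray of the wrong tooth count): toothed disc 44 mm over the tips and 12 mm thick, with the same 24 mm hub, 42 mm overall height and 15 mm bore. The point is 21 mm above the underside. It starts flat on the mould plate, hub up, at the other place. 35 g or so.
- gear12: The same twelve-tooth gear; origin at the centre of its underside.
- gear8: The same eight-tooth gear; origin at the centre of its underside.
- mould_plate: Fixed bronze mould plate, 200 (x) x 220 (y) x 22 mm, rows of round cavities in its top; origin at the centre of its underside. The two gears and two bushings stand on its top, 22 mm up.
- tester: Fixed blue gear tester: base plate 120 (x) x 200 (y) x 18 mm, origin at the centre of its underside. Along its own y axis lie the carriage with the master gear (-y half) and the test post (+y half, at y = +50 mm).
- post_seat (a point): Centre of the steel seat (28 mm disc, 34 mm above the table) round the foot of the test post; axes as the tester's. The post is 12 mm in diameter, straight for 14 mm above the seat and then tapering to 4 mm at 22 mm above it. A gear on the post lies with its underside on the seat and turns freely.
- carriage (a joint): Slide of the dark carriage with the master gear, along the tester's +y to the post, moved by the master's knob: 0 m parked, 0.028 m at its inner stop, fully in mesh with a twelve-tooth gear on the post. If it sticks near 0.02 m teeth stand tip on tip: turn the knob a little (up to 15 degrees) and push on. Starts at 0 to 0.005. About 3 N of friction; stays where left.
- master (a joint): Turn of the master gear and knob on the carriage, rad: 0 at the zero stop (red pointer against the green pin), growing anticlockwise seen from above, up to 1.9; turn the knob clockwise to go back to zero. Stiff by about 0.03 N m and stays where it is left. Starts between 0.9 and 1.4.
- knob_grip (a point): On the master's axis, half-way up its black round knob: 26 mm in diameter, 63 to 97 mm above the table (this point at 81 mm). Below are a 14 mm neck, a red pointer 36 mm long, its top 55 mm above the table, and the steel master gear (twelve teeth, 62 mm over the tips, top 47 mm above the table). Fully in mesh the knob's axis is 55.5 mm from the post's.
- pass_tray: Fixed green tray, outside 110 x 110 x 18 mm, walls and floor 4 mm; origin at the centre of its underside. It may stand left or right of the red one.
- reject_tray: Fixed red tray of the same size, 110 x 110 x 18 mm, walls and floor 4 mm; origin at the centre of its underside.
- bushing_a: Bystander: white moulded bushing, 22 mm across, 10 mm high, on the mould plate; origin at its underside.
- bushing_b: Bystander: another such bushing on the mould plate.
- oil_bottle: Bystander: yellow oil bottle, 56 mm across, 140 mm high, standing; origin at its underside.
- grease_jar: Bystander: blue jar with black lid, 60 mm across, 70 mm high; origin at its underside.
- screwdriver: Bystander: orange-handled screwdriver, 170 mm long, lying along its x between the tester and the mould plate, up to 30 mm high.
- hammer: Bystander: hammer, 250 mm long, lying along its x beyond the oil bottle.
- caliper: Bystander: steel caliper, 200 mm long, lying along its x at the right of the tester.
Things that resemble listed ones, but are neither listed nor needed, are in the scene too. What is shaped like the gear12 but turquoise is not meant. Leave any brown look-alike of the gear8 alone.

How it is judged:
On the way, in this order (a step that is already met when the one before it is completed fails the run):
1. the twelve-tooth gear sits on the test post, flat on its seat, released (horizontal distance between gear12_mid and post_seat below 0.005 m and z of gear12_mid in the frame of post_seat between 0.018 and 0.0245 m and angle between gear12_mid's own z axis and vertical below 0.1 rad and contact force between the fingers and gear12 below 0.3 N), for 0.2 s.
2. the master is slid fully in, in mesh with the twelve-tooth gear (horizontal distance between gear12_mid and post_seat below 0.005 m and z of gear12_mid in the frame of post_seat between 0.018 and 0.0245 m and angle between gear12_mid's own z axis and vertical below 0.1 rad and value of joint carriage above 0.0255 m), for 0.1 s.
3. with the gears still in mesh, the knob is turned back to its zero stop (all of step 2 and value of joint master below 0.06 rad), for 0.2 s.
At the end, for the whole second after the job is handed in: Twelve-tooth gear in the green tray, eight-tooth gear in the red tray: each hub up within 0.12 rad, on the tray floor (centre 20 to 30 mm above the tray's underside), axis within 36 mm of the tray's centre along each side, at rest; the knob within 0.1 rad of zero (x of gear12_mid in the frame of pass_tray between -0.036 and 0.036 m and y of gear12_mid in the frame of pass_tray between -0.036 and 0.036 m and z of gear12_mid in the frame of pass_tray between 0.02 and 0.03 m and angle between each of gear12_mid, gear8_mid's own z axis and vertical below 0.12 rad and x of gear8_mid in the frame of reject_tray between -0.036 and 0.036 m and y of gear8_mid in the frame of reject_tray between -0.036 and 0.036 m and z of gear8_mid in the frame of reject_tray between 0.02 and 0.03 m and linear speed of each of gear12, gear8 below 0.02 m/s and value of joint master below 0.1 rad); the robot touches nothing.
It fails at once if a bystander (bushing, bottle, jar, screwdriver, hammer or caliper) is moved by more than 40 mm (distance of any of bushing_a, bushing_b, oil_bottle, grease_jar, screwdriver, hammer, caliper from where it was at the start of the episode above 0.04 m).
It fails at once if the oil bottle or the grease jar is tipped (angle between any of oil_bottle, grease_jar's own z axis and vertical above 0.5 rad).
It also fails if it takes over 61 s, if anything falls off the work surface, if the arm or the gripper's body presses on something with over 40 N, if the wrist force passes 120 N, or if a joint passes its speed limit or range.

## Working session

There is one attempt and no reset: what is moved stays moved. The work goes in short steps, Python scripts to look and compute and a tool call to move; the robot and the scene stay as the last step left them, time stands still between calls to the robot, and variables do not carry over. Pictures are saved under pics/ and viewed, and the job is handed in when it is done.

Besides the shell and the picture viewer there is one more tool, called after "Call:" by a JSON object that holds its "op" and its "data", one argument or row to a line. carry_out: Moves the arm, as the interface text tells. Its arguments: {"type":"object","properties":{"commands":{"type":"array"},"force":{"type":"number"}},"required":["commands"]}

```bash
ls; mkdir -p pics; python3 - <<'E'
from plant import r
import cv2
s=r.get_state(); print({k:(v if not hasattr(v,'tolist') else v.tolist()) for k,v in s.items()})
for n in ("scene","top"):
    d=r.snapshot(n); cv2.imwrite(f"pics/{n}0.png",d["pixels"][:,:,::-1]); print(n,d["mtx"],d["xyz"],d["rotation"])
E
```

```text
pics
{'clock': 0.0, 'q': [-1.192196901086817, 0.6899784885767146, -0.1945105598538529, 1.5663328892008646, 0.15733965802873168, 0.9025202898466859, -0.2151048361850461], 'qd': [4.731201776828246e-05, -0.001905456890807799, -0.000676191082988647, -0.0009158571797827727, -0.0019448563759689303, -6.55619322729638e-05, -0.00020071214393430886], 'joint_torque': [0.00014548007129633334, -52.755199670791626, -1.2670940905809402, -15.342430472373962, -0.052624333184212446, 0.006503852637251839, 0.00016312980278598843], 'tool_pos': [0.2111040603105447, 0.58761205387018, 0.24591635290254163], 'eef_rot': [0.17149756943406075, 0.9851841118330489, -0.0009187166028074098, -7.368676771953517e-05], 'contact_force': [-0.03164871505591596, 0.1854210629810472, -0.17705883533808942], 'moment': [0.040826985476191374, -0.020151757180817145, -0.016720533087555216], 'opening': 1.0015331537419048}
scene [[403.40113327   0.         319.39039681]
 [  0.         403.40113327 197.82872297]
 [  0.           0.           1.        ]] [1.10992921 0.42963578 0.71966074] [ 0.39710093  0.80729442 -0.39552685 -0.1847839 ]
top [[476.87002431   0.         319.64427959]
 [  0.         476.87002431 197.1383023 ]
 [  0.           0.           1.        ]] [ 0.32401192 -0.0612825   1.23642042] [-0.6975875   0.71236338 -0.0591095   0.04915458]
```

View pics/scene0.png

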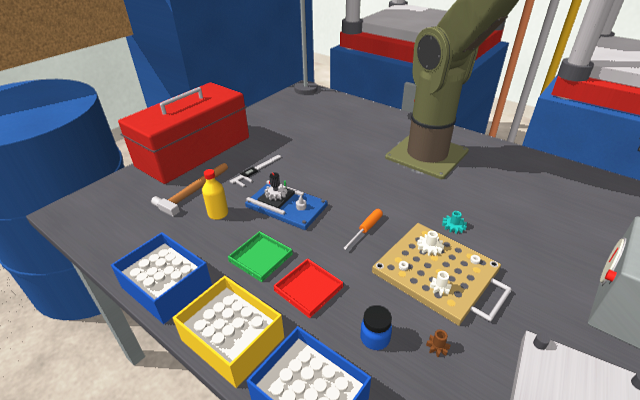

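View pics/top0.png

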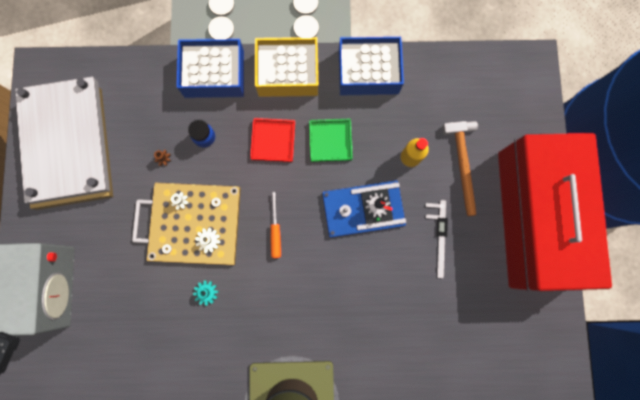

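```bash
cat > h.py <<'E'
from plant import r
import cv2, numpy as np
from scipy.spatial.transform import Rotation as R
from scipy.optimize import least_squares
CAM={"scene":([[403.40113327,0,319.39039681],[0,403.40113327,197.82872297],[0,0,1]],[1.10992921,0.42963578,0.71966074],[0.39710093,0.80729442,-0.39552685,-0.1847839]),
"top":([[476.87002431,0,319.64427959],[0,476.87002431,197.1383023],[0,0,1]],[0.32401192,-0.0612825,1.23642042],[-0.6975875,0.71236338,-0.0591095,0.04915458])}
def cam(n):
    K,t,q=CAM[n]; return np.array(K),np.array(t),R.from_quat(q).as_matrix()
def proj(n,P):
    K,t,M=cam(n); p=(np.atleast_2d(P)-t)@M@K.T; return p[:,:2]/p[:,2:]
def unproj(n,uv,z):
    K,t,M=cam(n); uv=np.atleast_2d(uv); d=np.c_[uv,np.ones(len(uv))]@np.linalg.inv(K).T@M.T
    return t+d*((z-t[2])/d[:,2])[:,None]
def snap(n,f): 
    d=r.snapshot(n)["pixels"][:,:,::-1].copy(); cv2.imwrite(f"pics/{f}.png",d); return d
def crop(im,x0,y0,x1,y1,k,f):
    cv2.imwrite(f"pics/{f}.png",cv2.resize(im[y0:y1,x0:x1],None,fx=k,fy=k,interpolation=cv2.INTER_CUBIC))
E
python3 - <<'E'
from h import *
t=cv2.imread("pics/top0.png"); s=cv2.imread("pics/scene0.png")
crop(t,140,170,250,280,6,"t_plate"); crop(t,310,160,420,250,7,"t_test"); crop(s,235,160,335,240,8,"s_test"); crop(s,360,200,520,330,5,"s_plate")
E
```

```text
(no output)
```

View pics/t_plate.png

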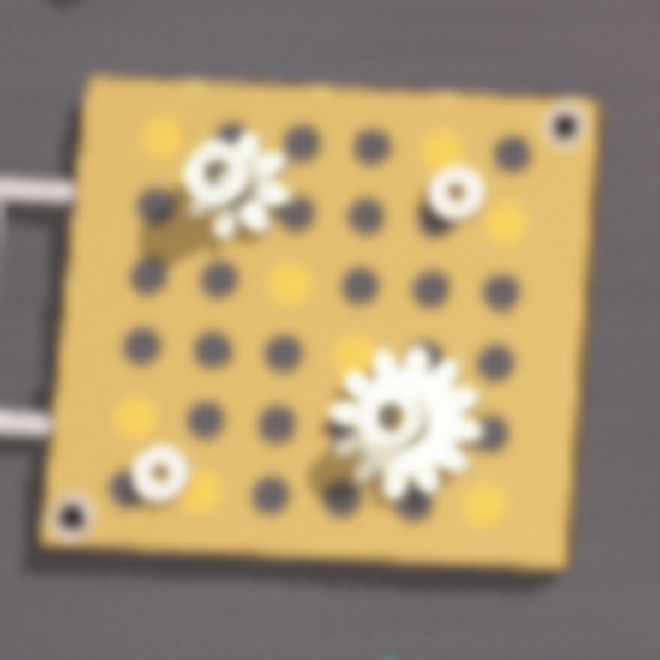

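View pics/t_test.png

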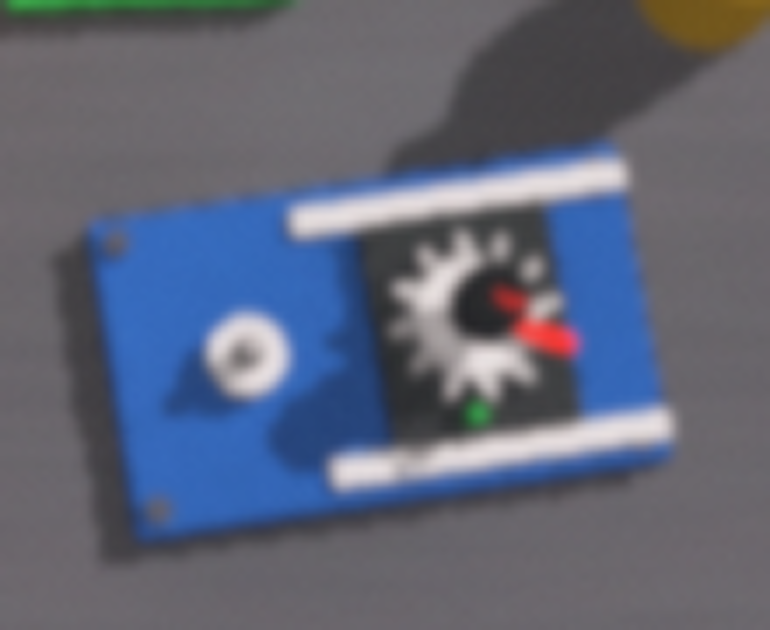

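View pics/s_test.png

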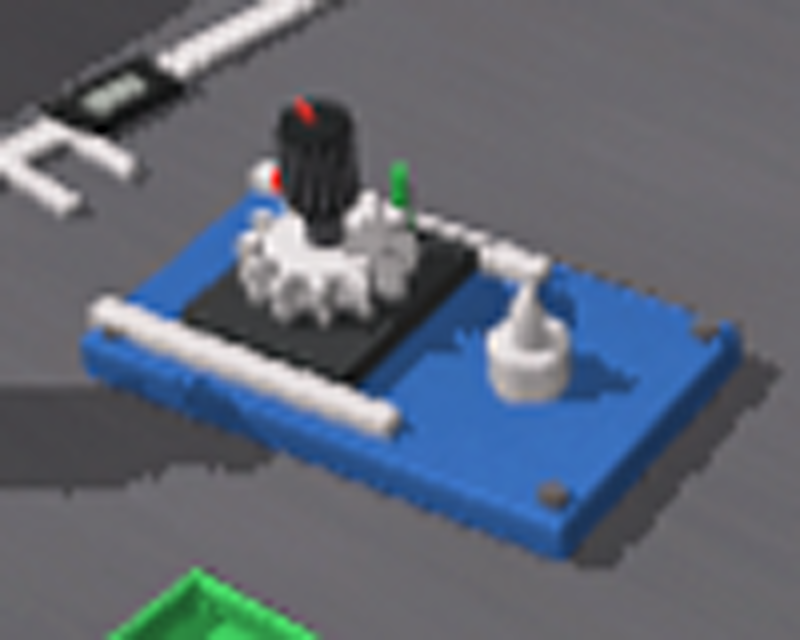

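View pics/s_plate.png

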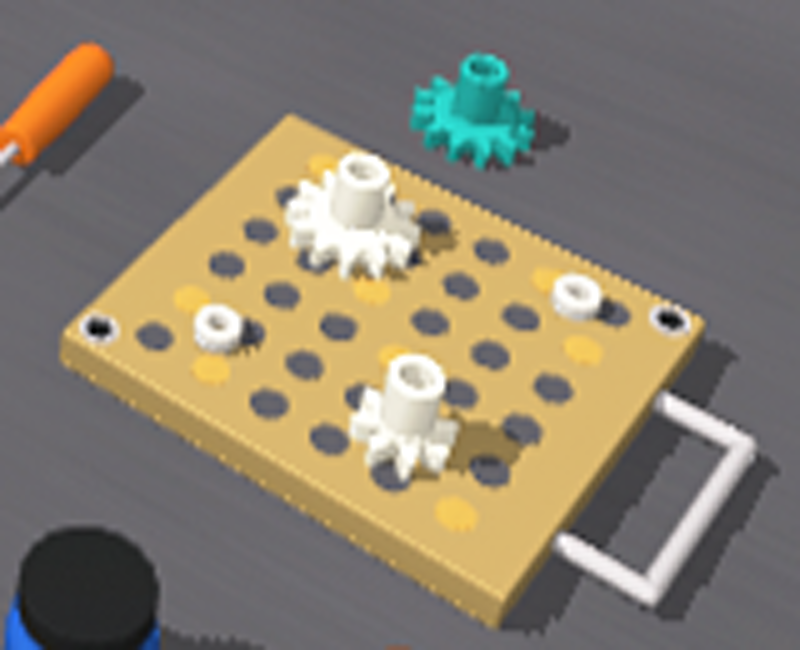

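```bash
cat >> h.py <<'E'
def px(x0,y0,k,pts): return np.array([x0,y0])+(np.atleast_2d(np.array(pts,float))+.5)/k-.5
def tri(ut,us):
    f=lambda P: np.r_[proj("top",P)[0]-ut,proj("scene",P)[0]-us]
    s=least_squares(f,[.5,0,.05]); return s.x,s.fun
E
python3 - <<'E'
from h import *
np.set_printoptions(precision=4,suppress=True)
g12t=px(140,170,6,(391,416)); g8t=px(140,170,6,(217,173))
g12s=px(360,200,5,(364,168)); g8s=px(360,200,5,(415,378))
for a,b in((g12t,g12s),(g8t,g8s)):
    print(unproj("top",a,.064),unproj("scene",b,.064),*tri(a[0],b[0]))
st=px(310,160,7,(248,355)); ss=px(235,160,8,(529,350))
print("seat",unproj("top",st,.034),unproj("scene",ss,.034))
print("posttip", unproj("scene",px(235,160,8,(531,282)),.056))
print("knobtop",unproj("top",px(310,160,7,(490,305)),.097),unproj("scene",px(235,160,8,(316,117)),.097))
ct=px(310,160,7,[(90,222),(616,145),(672,460),(138,540)]); C=unproj("top",ct,.018);print(C, C.mean(0))
print([np.linalg.norm(C[i]-C[i-1]) for i in range(4)])
cs=px(235,160,8,[(565,533),(740,335),(82,345)]);print(unproj("scene",cs,.018))
# trays
for n,c in(("green",lambda h:(h[...,0]>50)&(h[...,0]<75)),("red",lambda h:((h[...,0]<6)|(h[...,0]>174)))):
  for v,box in(("top",{"green":(300,110,365,170),"red":(240,110,302,170)}[n]),("scene",{"green":(220,225,300,290),"red":(265,255,350,320)}[n])):
    im=cv2.imread(f"pics/{v}0.png"); h=cv2.cvtColor(im,cv2.COLOR_BGR2HSV); m=(c(h)&(h[...,1]>120)&(h[...,2]>60)).astype(np.uint8)
    x0,y0,x1,y1=box; mm=np.zeros_like(m); mm[y0:y1,x0:x1]=m[y0:y1,x0:x1]
    cn=max(cv2.findContours(mm,0,1)[0],key=cv2.contourArea); rc=cv2.minAreaRect(cn)
    M=cv2.moments(mm,True); 
    print(n,v,rc,unproj(v,[M["m10"]/M["m00"],M["m01"]/M["m00"]],.012))
    if v=="top":print(unproj(v,cv2.boxPoints(rc),.018))
E
```

```text
[[0.4071 0.2036 0.064 ]] [[0.4073 0.2035 0.064 ]] [0.4072 0.2035 0.064 ] [ 0.026  -0.0128  0.0276 -0.0006]
[[0.5089 0.2767 0.064 ]] [[0.5123 0.2771 0.064 ]] [0.5096 0.2769 0.0614] [ 0.2372 -0.1124  0.2211 -0.007 ]
seat [[ 0.4745 -0.144   0.034 ]] [[ 0.4805 -0.141   0.034 ]]
posttip [[ 0.4726 -0.1456  0.056 ]]
knobtop [[ 0.4823 -0.2238  0.097 ]] [[ 0.486  -0.2269  0.097 ]]
[[ 0.5272 -0.0881  0.018 ]
 [ 0.5524 -0.2845  0.018 ]
 [ 0.4345 -0.2996  0.018 ]
 [ 0.4093 -0.1029  0.018 ]] [ 0.4809 -0.1938  0.018 ]
[np.float64(0.11884819063266852), np.float64(0.19802075725275264), np.float64(0.11885037450124158), np.float64(0.19826158589688433)]
[[ 0.5307 -0.0845  0.018 ]
 [ 0.4154 -0.101   0.018 ]
 [ 0.5573 -0.2805  0.018 ]]
green top ((330.23907470703125, 139.95411682128906), (41.230995178222656, 41.71213912963867), 87.87889862060547) [[ 0.6655 -0.1121  0.012 ]]
[[ 0.7192 -0.0559  0.018 ]
 [ 0.7214 -0.1666  0.018 ]
 [ 0.6093 -0.1671  0.018 ]
 [ 0.6073 -0.0578  0.018 ]]
green scene ((259.95477294921875, 254.95022583007812), (41.84024429321289, 53.9483528137207), 47.72631072998047) [[ 0.6726 -0.1083  0.012 ]]
red top ((272.17242431640625, 139.5689697265625), (43.74790573120117, 43.043243408203125), 3.3664605617523193) [[0.6692 0.0413 0.012 ]]
[[ 0.6145  0.1016  0.018 ]
 [ 0.731   0.095   0.018 ]
 [ 0.7219 -0.0205  0.018 ]
 [ 0.6054 -0.0123  0.018 ]]
red scene ((308.0000305175781, 285.5000305175781), (50.20457458496094, 54.44721603393555), 45.0) [[0.676  0.0438 0.012 ]]
```

```bash
cat >> h.py <<'E'
def go(p,yaw=None,q=None):
    """tool-frame shift cm and turn to world TCP p, tool pointing down; yaw = world angle of tool y axis (mod pi)"""
    s=r.get_state(); M=R.from_quat(s["eef_rot"]); d=M.inv().apply(np.array(p)-s["tool_pos"])*100
    y=M.as_matrix()[:,1]; cy=np.arctan2(y[1],y[0])
    out={"shift":d.round(2),"cyaw_deg":np.degrees(cy).round(1),"q":np.round(s["q"],2),"pos":np.round(s["tool_pos"],4),"t":round(s["clock"],2),"F":np.round(s["contact_force"],1)}
    if yaw is not None:
        dy=(np.radians(yaw)-cy+np.pi/2)%np.pi-np.pi/2
        Y=cy+dy; D=np.array([[np.sin(Y),np.cos(Y),0],[-np.cos(Y),np.sin(Y),0],[0,0,-1]]).astype(float)
        X=np.cross([np.cos(Y),np.sin(Y),0],[0,0,-1.]); D=np.c_[X,[np.cos(Y),np.sin(Y),0],[0,0,-1.]]
        out["turn"]=(M.inv()*R.from_matrix(D)).as_rotvec().round(3)
    for k,v in out.items(): print(k,v)
E
python3 - <<'E'
from h import *
np.set_printoptions(precision=3,suppress=True)
print(proj("scene",[.211,.588,.247]),proj("top",[.211,.588,.247]))
for z in (.1,.15,.2,.25):print(z,unproj("top",[(75,248),(70,332)],z)[:,:2].ravel(),unproj("scene",[(600,290),(590,345)],z)[:,:2].ravel())
print("bottle",unproj("top",[421,145],.14),unproj("scene",[209,173],.14)); print("jar",unproj("top",[199,130],.07))
go((.5095,.277,.16),90)
E
```

```text
[[681.145 189.99 ]] [[-10.987 335.465]]
0.1 [0.39  0.5   0.198 0.501] [0.399 0.537 0.538 0.546]
0.15 [0.387 0.475 0.203 0.476] [0.457 0.529 0.584 0.537]
0.2 [0.384 0.451 0.209 0.451] [0.514 0.52  0.63  0.527]
0.25 [0.381 0.426 0.214 0.427] [0.571 0.511 0.676 0.518]
bottle [[ 0.614 -0.322  0.14 ]] [[ 0.624 -0.318  0.14 ]]
jar [[0.681 0.221 0.07 ]]
shift [-38.58 -19.14   8.64]
cyaw_deg 70.2
q [-1.19  0.69 -0.19  1.57  0.16  0.9  -0.22]
pos [0.211 0.588 0.246]
t 0.1
F [0.8 0.3 0.5]
turn [-0.002 -0.    -0.345]
```

Call:
{"op": "carry_out", "data": {
  "commands": [
    [[0, 0, 0, 0, 0, -4, 6], [0, 0, 0, 0, 0, -8, 6], [0, 0, 0, -3.5, -1.7, -8, 6], [0, 0, 0, -39, -19, -4, 6], [0, 0, 0, -39, -19, -4, 6], [0, 0, 0, -39, -19, -4, 6], [0, 0, 0, -39, -19, -4, 6], [0, 0, 0, -39, -19, 0, 6], [0, 0, 0, -39, -19, 3, 6], [0, 0, 0, -38.6, -19.1, 8.6, 6]]
  ],
  "force": 25
}}

```text
clock: 0.93
tool_pos: [0.434, 0.3603, 0.2567]
eef_rot: [0.173, 0.985, 0.001, 0.002]
contact_force: [0.4, -0.4, 0.1]
opening: 0.681
```

```bash
python3 - <<'E'
from h import *
go((.5095,.277,.08))
E
```

```text
shift [-9.88 -5.33 17.69]
cyaw_deg 70.1
q [-0.65  0.59 -0.2   1.75  0.16  0.81  0.29]
pos [0.434  0.3603 0.2567]
t 0.93
F [ 0.4 -0.4  0.1]
```

Call:
{"op": "carry_out", "data": {
  "commands": [
    [[0, 0, 0, -9.5, -5, 15, 5], [0, 0, 0, -9.5, -5, 15, 5], [0, 0, 0, -9.5, -5, 15, 5], [0, 0, 0, -9.5, -5, 15, 5], [0, 0, 0, -9.5, -5, 15, 5], [0, 0, 0, -9.5, -5, 15, 5], [0, 0, 0, -9.5, -5, 15, 5], [0, 0, 0, -9.5, -5, 15, 5]]
  ]
}}

```text
clock: 1.6
tool_pos: [0.5031, 0.2849, 0.1068]
eef_rot: [0.171, 0.985, 0.001, 0.0]
contact_force: [0.5, 0.5, 0.4]
opening: 0.571
```

```bash
python3 - <<'E'
from h import *
go((.5095,.277,.046),70)
t=snap("top","t1"); crop(t,130,160,270,280,5,"t1c")
s=snap("scene","s1"); crop(s,360,160,520,330,4,"s1c")
E
```

```text
shift [-0.87 -0.54  6.08]
cyaw_deg 70.3
q [-0.5   0.83 -0.17  1.82  0.25  0.51  0.4 ]
pos [0.5031 0.2849 0.1068]
t 1.6
F [0.5 0.5 0.4]
turn [ 0.002 -0.     0.006]
```

View pics/s1c.png

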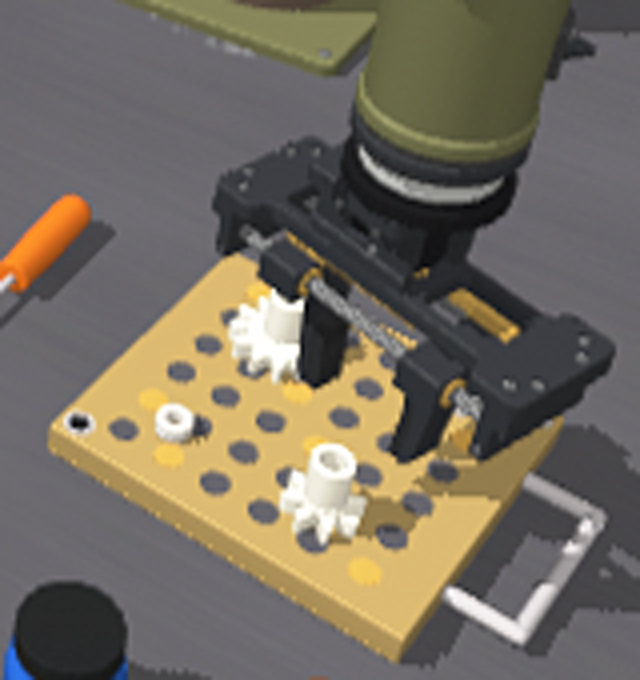

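View pics/t1c.png

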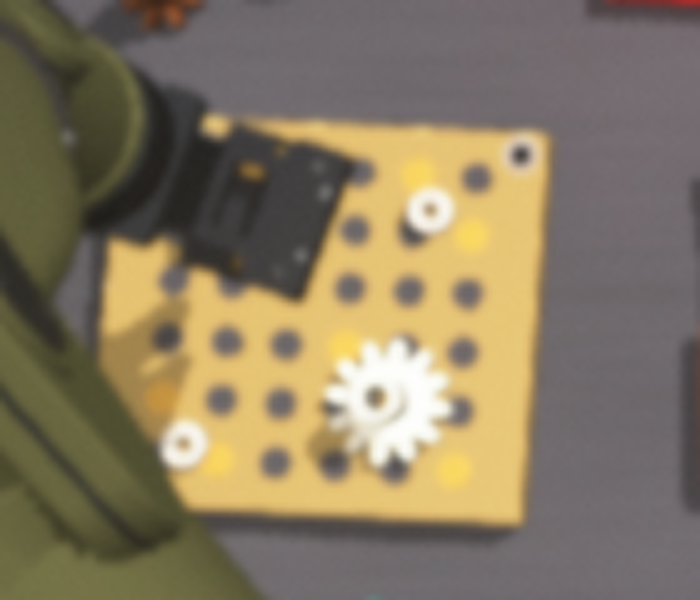

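```bash
python3 - <<'E'
from h import *
s=r.get_state();p=np.array(s["tool_pos"]);M=R.from_quat(s["eef_rot"]).as_matrix()
for dx in(-9,9):
  for w in(-25,25,-42,42):
    q=p+M@np.array([dx,w,8])/1000
    print(dx,w,((proj("scene",q)-[360,160]+.5)*4-.5).round())
print((proj("scene",[.5095,.277,.064])-[360,160]+.5)*4-.5, s["opening"]*88)
E
```

```text
-9 -25 [[318. 390.]]
-9 25 [[391. 451.]]
-9 -42 [[294. 370.]]
-9 42 [[418. 473.]]
9 -25 [[343. 376.]]
9 25 [[416. 436.]]
9 -42 [[319. 357.]]
9 42 [[443. 458.]]
[[333.91424727 458.95602677]] 50.03452065308539
```

Call:
{"op": "carry_out", "data": {
  "commands": [
    [[0, 0, 0, -0.9, -0.55, 0, 5], [0, 0, 0, -0.9, -0.55, 1, 5], [0, 0, 0, -0.9, -0.55, 4, 5], [0, 0, 0, -0.9, -0.55, 6, 5], [0, 0, 0, -0.9, -0.55, 6, 5], [0, 0, 0, -0.9, -0.55, 6, 1.5], [0, 0, 0, -0.9, -0.55, 6, 1.5], [0, 0, 0, -0.9, -0.55, 6, 1.5], [0, 0, 0, -0.9, -0.55, 6, 1.5], [0, 0, 0, -0.9, -0.55, 6, 1.5]]
  ],
  "force": 25
}}

```text
clock: 2.53
tool_pos: [0.5107, 0.2751, 0.0469]
eef_rot: [0.172, 0.985, 0.001, 0.001]
contact_force: [-0.3, 0.1, 3.6]
opening: 0.26
```

```bash
python3 - <<'E'
from h import *
go((.669,.041,.16),90)
s=snap("scene","s2"); crop(s,360,160,520,330,4,"s2c")
E
```

```text
shift [-22.83 -16.66 -11.31]
cyaw_deg 70.2
q [-0.5   0.93 -0.13  1.83  0.28  0.4   0.39]
pos [0.5107 0.2751 0.0469]
t 2.53
F [-0.3  0.1  3.6]
turn [ 0.001  0.002 -0.345]
```

View pics/s2c.png

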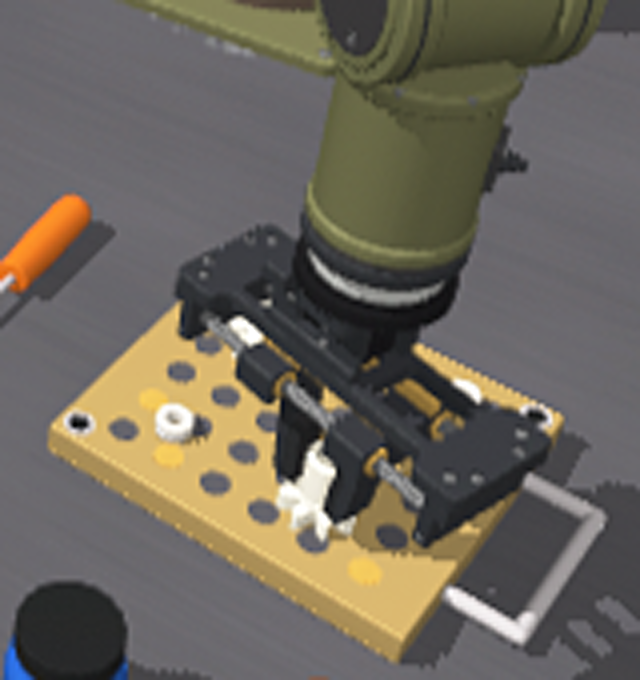

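Call:
{"op": "carry_out", "data": {
  "commands": [
    [[0, 0, 0, 0, 0, -3, 1.5], [0, 0, 0, 0, 0, -7, 1.5], [0, 0, 0, -2, -1.5, -10, 1.5], [0, 0, 0, -22.8, -16.7, -10, 1.5], [0, 0, 0, -22.8, -16.7, -10, 1.5], [0, 0, 0, -22.8, -16.7, -10, 1.5], [0, 0, 0, -22.8, -16.7, -10, 1.5], [0, 0, 0, -22.8, -16.7, -10, 1.5], [0, 0, 0, -22.8, -16.7, -10, 1.5], [0, 0, 0, -22.8, -16.7, -10, 1.5]]
  ]
}}

```text
clock: 3.42
tool_pos: [0.672, 0.0293, 0.1458]
eef_rot: [0.177, 0.984, -0.003, 0.003]
contact_force: [0.5, -2.4, -0.7]
opening: 0.26
```

Call:
{"op": "carry_out", "data": {
  "commands": [
    [[0, 0, 0, 0, 0, 0, 1.5], [0, 0, 0, 0, 0, 0, 1.5], [0, 0, 0, 0, 0, 0, 1.5]]
  ]
}}

```text
clock: 3.67
tool_pos: [0.667, 0.0433, 0.1458]
eef_rot: [0.17, 0.985, 0.001, -0.001]
contact_force: [-0.7, 0.1, 0.1]
opening: 0.262
```

```bash
python3 - <<'E'
from h import *
go((.669,.041,.031),70)
s=snap("scene","s3"); crop(s,220,100,420,330,3,"s3c")
E
```

```text
shift [-0.29 -0.16 11.48]
cyaw_deg 70.4
q [ 0.    0.87 -0.26  1.5   0.28  0.8   0.86]
pos [0.667  0.0433 0.1458]
t 3.67
F [-0.7  0.1  0.1]
turn [ 0.002 -0.002  0.007]
```

View pics/s3c.png

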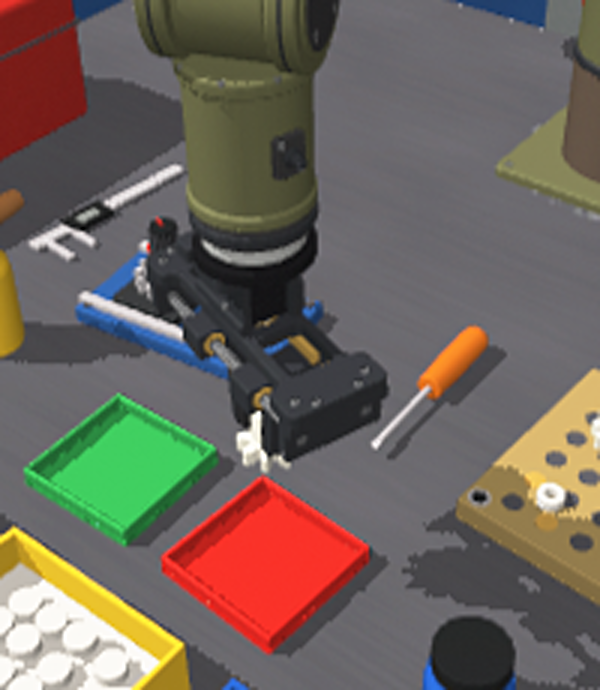

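```bash
python3 - <<'E'
from h import *
for P in([.667,.0433,.127],[.667,.0433,.012]): print((proj("scene",P)-[220,100]+.5)*3-.5)
E
```

```text
[[267.26548603 444.43502341]]
[[272.23250055 554.11971435]]
```

Call:
{"op": "carry_out", "data": {
  "commands": [
    [[0, 0, 0, -0.3, -0.15, 4, 1.5], [0, 0, 0, -0.3, -0.15, 8, 1.5], [0, 0, 0, -0.3, -0.15, 10.3, 1.5], [0, 0, 0, -0.3, -0.15, 11.2, 1.5], [0, 0, 0, -0.3, -0.15, 11.6, 1.5], [0, 0, 0, -0.3, -0.15, 11.7, 1.5], [0, 0, 0, -0.3, -0.15, 11.7, 1.5]]
  ]
}}

```text
clock: 4.3
tool_pos: [0.6712, 0.0396, 0.03]
eef_rot: [0.171, 0.985, 0.001, 0.001]
contact_force: [-0.4, -0.7, -0.0]
opening: 0.26
```

```bash
python3 - <<'E'
from h import *
go((.669,.041,.031),70)
E
```

```text
shift [ 0.25  0.06 -0.1 ]
cyaw_deg 70.3
q [-0.02  1.03 -0.22  1.53  0.33  0.61  0.83]
pos [0.6712 0.0396 0.03  ]
t 4.3
F [-0.4 -0.7 -0. ]
turn [0.002 0.002 0.006]
```

Call:
{"op": "carry_out", "data": {
  "commands": [
    [[0, 0, 0, 0, 0, 0.15, 1.5], [0, 0, 0, 0, 0, 0.15, 4], [0, 0, 0, 0, 0, 0.15, 4], [0, 0, 0, 0, 0, 0.15, 4], [0, 0, 0, 0, 0, 0.15, 4], [0, 0, 0, 0, 0, -2, 4], [0, 0, 0, 0, 0, -6, 4], [0, 0, 0, 0, 0, -10, 5], [0, 0, 0, 0, 0, -10, 5], [0, 0, 0, 0, 0, -10, 5]]
  ]
}}

```text
clock: 5.13
tool_pos: [0.6724, 0.0383, 0.1316]
eef_rot: [0.172, 0.985, 0.001, 0.003]
contact_force: [-0.2, -0.5, -1.5]
opening: 0.569
```

```bash
python3 - <<'E'
from h import *
go((.407,.2035,.14),70)
go((.407,.2035,.14),7)
s=snap("scene","s4"); crop(s,220,100,420,330,3,"s4c")
E
```

```text
shift [30.56  6.57 -0.98]
cyaw_deg 70.2
q [ 0.01  0.89 -0.26  1.5   0.29  0.78  0.86]
pos [0.6724 0.0383 0.1316]
t 5.13
F [-0.2 -0.5 -1.5]
turn [0.003 0.005 0.004]
shift [30.56  6.57 -0.98]
cyaw_deg 70.2
q [ 0.01  0.89 -0.26  1.5   0.29  0.78  0.86]
pos [0.6724 0.0383 0.1316]
t 5.13
F [-0.2 -0.5 -1.5]
turn [0.005 0.003 1.103]
```

View pics/s4c.png

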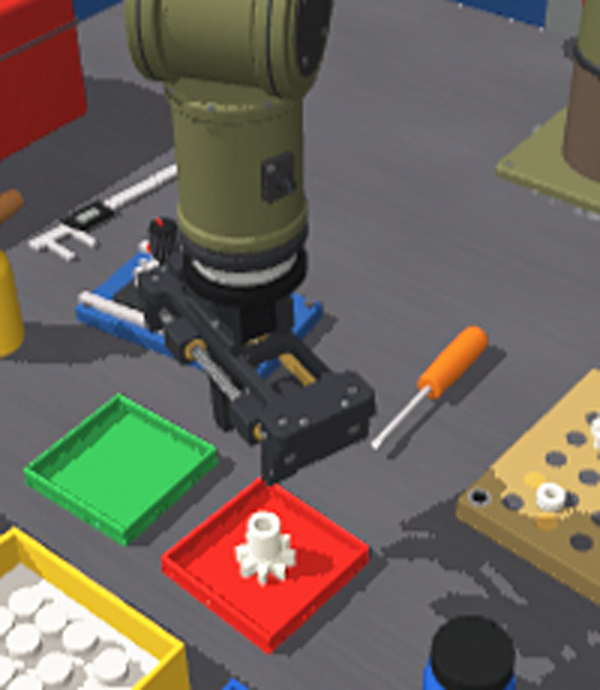

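Call:
{"op": "carry_out", "data": {
  "commands": [
    [[0, 0, 1.1, 30.5, 6.6, -1, 5], [0, 0, 1.1, 30.5, 6.6, -1, 5], [0, 0, 1.1, 30.5, 6.6, -1, 5], [0, 0, 1.1, 30.5, 6.6, -1, 5], [0, 0, 1.1, 30.5, 6.6, -1, 5], [0, 0, 1.1, 30.5, 6.6, -1, 5], [0, 0, 1.1, 30.5, 6.6, -1, 5], [0, 0, 1.1, 30.5, 6.6, -1, 5], [0, 0, 1.1, 30.5, 6.6, -1, 5], [0, 0, 1.1, 30.5, 6.6, -1, 5]]
  ]
}}

```text
clock: 6.02
tool_pos: [0.4034, 0.2037, 0.1377]
eef_rot: [0.661, 0.751, -0.002, -0.0]
contact_force: [0.9, -0.5, -0.5]
opening: 0.567
```

Call:
{"op": "carry_out", "data": {
  "commands": [
    [[0, 0, 0, 0, 0, 2, 5], [0, 0, 0, 0, 0, 2, 5], [0, 0, 0, 0, 0, 2, 5], [0, 0, 0, 0, 0, 2, 5]]
  ]
}}

```text
clock: 6.35
tool_pos: [0.406, 0.2025, 0.1186]
eef_rot: [0.661, 0.75, -0.001, -0.0]
contact_force: [0.0, -1.0, -0.8]
opening: 0.569
```

```bash
python3 - <<'E'
from h import *
go((.407,.2035,.0465),7)
s=snap("scene","s5"); crop(s,360,160,520,330,4,"s5c")
s=r.get_state();p=np.array(s["tool_pos"]);M=R.from_quat(s["eef_rot"]).as_matrix()
for dx in(-9,9):
  for w in(-25,25):
    q=p+M@np.array([dx,w,8])/1000
    print(dx,w,((proj("scene",q)-[360,160]+.5)*4-.5).round())
E
```

```text
shift [0.1  0.12 7.21]
cyaw_deg 7.2
q [-0.61  0.72  0.07  2.19 -0.18  0.24 -0.25]
pos [0.406  0.2025 0.1186]
t 6.35
F [ 0.  -1.  -0.8]
turn [-0.001  0.001  0.004]
-9 -25 [[302. 203.]]
-9 25 [[274. 253.]]
9 -25 [[333. 213.]]
9 25 [[305. 263.]]
```

View pics/s5c.png

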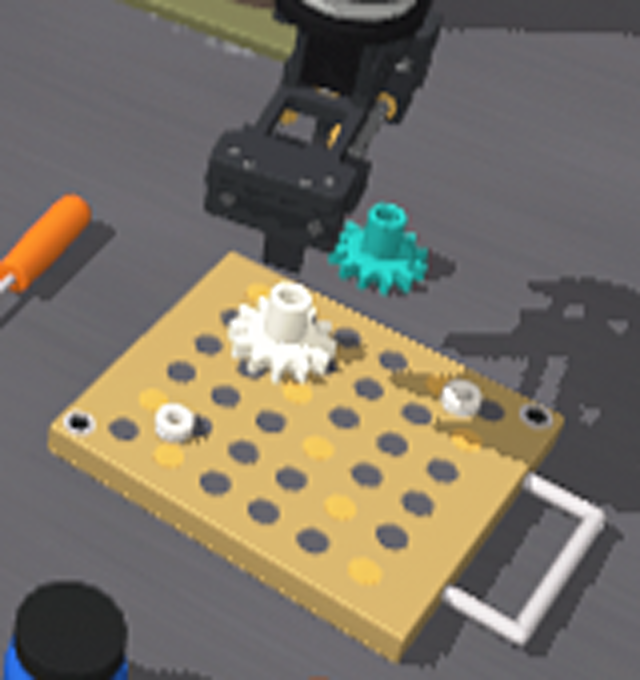

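Call:
{"op": "carry_out", "data": {
  "commands": [
    [[0, 0, 0, 0.1, 0.1, 3.5, 5], [0, 0, 0, 0.1, 0.1, 6, 5], [0, 0, 0, 0.1, 0.1, 7.2, 5], [0, 0, 0, 0.1, 0.1, 7.2, 5], [0, 0, 0, 0.1, 0.1, 7.2, 1.5], [0, 0, 0, 0.1, 0.1, 7.2, 1.5], [0, 0, 0, 0.1, 0.1, 7.2, 1.5], [0, 0, 0, 0.1, 0.1, 7.2, 1.5], [0, 0, 0, 0.1, 0.1, 7.2, 1.5]]
  ]
}}

```text
clock: 7.15
tool_pos: [0.4072, 0.2046, 0.0477]
eef_rot: [0.661, 0.75, 0.001, 0.0]
contact_force: [0.0, 0.0, 5.9]
opening: 0.26
```

```bash
python3 - <<'E'
from h import *
go((.4745,-.144,.14),7)
E
```

```text
shift [-35.43   2.31  -9.25]
cyaw_deg 7.2
q [-0.58  0.87  0.02  2.21 -0.2   0.06 -0.24]
pos [0.4072 0.2046 0.0477]
t 7.15
F [0.  0.  5.9]
turn [ 0.002 -0.001  0.004]
```

Call:
{"op": "carry_out", "data": {
  "commands": [
    [[0, 0, 0, 0, 0, -3, 1.5], [0, 0, 0, 0, 0, -7, 1.5], [0, 0, 0, -1.5, 0, -9.3, 1.5], [0, 0, 0, -35.4, 2.3, -9.3, 1.5], [0, 0, 0, -35.4, 2.3, -9.3, 1.5], [0, 0, 0, -35.4, 2.3, -9.3, 1.5], [0, 0, 0, -35.4, 2.3, -9.3, 1.5], [0, 0, 0, -35.4, 2.3, -9.3, 1.5], [0, 0, 0, -35.4, 2.3, -9.3, 1.5], [0, 0, 0, -35.4, 2.3, -9.3, 1.5]]
  ]
}}

```text
clock: 7.98
tool_pos: [0.4645, -0.0988, 0.1401]
eef_rot: [0.661, 0.75, 0.0, 0.0]
contact_force: [0.5, 0.6, -1.1]
opening: 0.265
```

Call:
{"op": "carry_out", "data": {
  "commands": [
    [[0, 0, 0, -4, 0.5, 0, 1.5], [0, 0, 0, -4, 0.5, 0, 1.5], [0, 0, 0, -4, 0.5, 0, 1.5], [0, 0, 0, -4, 0.5, 0, 1.5]]
  ]
}}

```text
clock: 8.32
tool_pos: [0.4742, -0.1352, 0.1398]
eef_rot: [0.661, 0.75, 0.0, -0.0]
contact_force: [-0.1, 0.0, -0.7]
opening: 0.266
```

```bash
python3 - <<'E'
from h import *
go((.4745,-.144,.1),7)
E
```

```text
shift [-0.88 -0.08  3.98]
cyaw_deg 7.2
q [ 0.2   0.7  -0.03  2.06  0.05  0.38  0.26]
pos [ 0.4742 -0.1352  0.1398]
t 8.32
F [-0.1  0.  -0.7]
turn [-0.    -0.001  0.004]
```

Call:
{"op": "carry_out", "data": {
  "commands": [
    [[0, 0, 0, -0.9, -0.1, 2, 1.5], [0, 0, 0, -0.9, -0.1, 4, 1.5], [0, 0, 0, -0.9, -0.1, 4.3, 1.5], [0, 0, 0, -0.9, -0.1, 4.3, 1.5], [0, 0, 0, -0.9, -0.1, 4.3, 1.5]]
  ]
}}

```text
clock: 8.73
tool_pos: [0.4748, -0.1432, 0.0971]
eef_rot: [0.66, 0.751, 0.0, -0.0]
contact_force: [0.3, -0.2, -0.8]
opening: 0.264
```

```bash
python3 - <<'E'
from h import *
go((.4745,-.144,.06),7)
t=snap("top","t6"); crop(t,310,160,420,250,7,"t6c")
s=snap("scene","s6"); crop(s,235,130,335,230,8,"s6c")
for P in([.4745,-.144,.056],[.4745,-.144,.034]): print(((proj("scene",P)-[235,130]+.5)*8-.5).round())
p=r.get_state()["tool_pos"]
for dz in (0,.012): 
  P=np.array([p[0],p[1],p[2]-.0257+dz]); print(((proj("scene",P)-[235,130]+.5)*8-.5).round(),((proj("top",P)-[310,160]+.5)*7-.5).round())
E
```

```text
shift [-0.08 -0.04  3.71]
cyaw_deg 7.4
q [ 0.22  0.78 -0.03  2.07  0.06  0.29  0.27]
pos [ 0.4748 -0.1432  0.0971]
t 8.73
F [ 0.3 -0.2 -0.8]
turn [-0.    -0.001  0.006]
[[531. 527.]]
[[534. 578.]]
[[527. 490.]] [[255. 339.]]
[[526. 461.]] [[257. 335.]]
```

View pics/t6c.png

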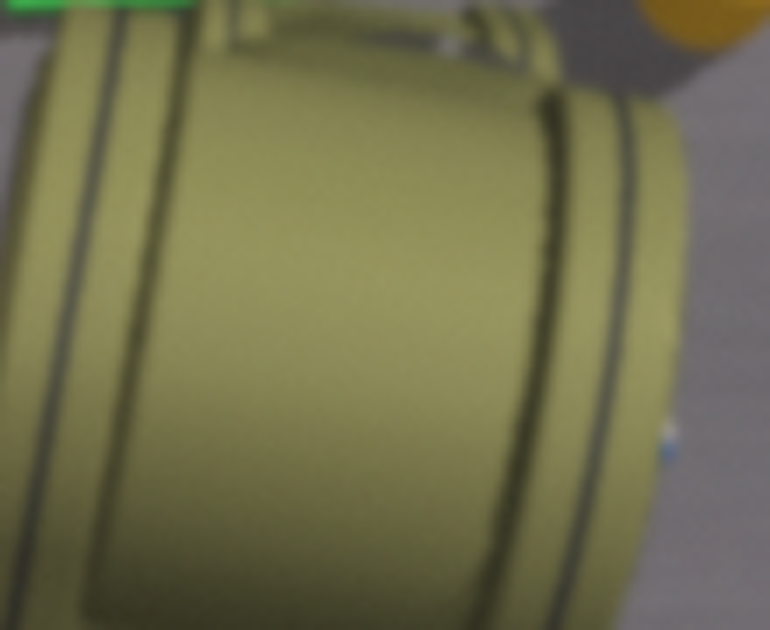

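View pics/s6c.png

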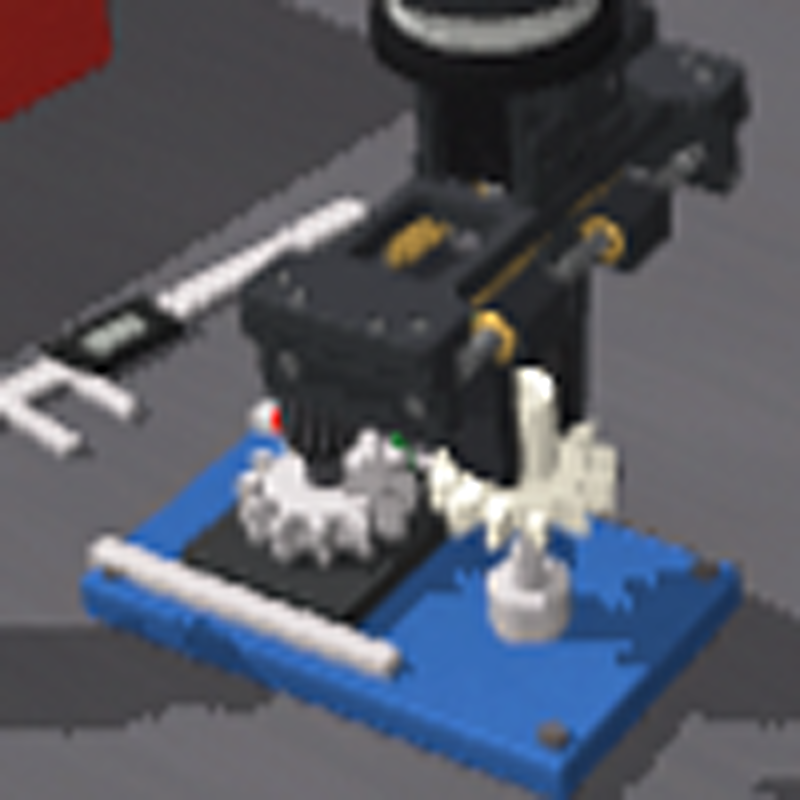

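```bash
cat >> h.py <<'E'
def circ(im,n,c,rad,z,box,k,col):
    a=np.linspace(0,2*np.pi,73); P=np.c_[c[0]+rad*np.cos(a),c[1]+rad*np.sin(a),np.full(73,z)]
    u=(proj(n,P)-[box[0],box[1]]+.5)*k-.5
    cv2.polylines(im,[np.round(u).astype(int)],True,col,1,cv2.LINE_AA)
E
python3 - <<'E'
from h import *
s=cv2.imread("pics/s6.png"); box=(280,165,320,215); k=12
im=cv2.resize(s[box[1]:box[3],box[0]:box[2]],None,fx=k,fy=k,interpolation=cv2.INTER_CUBIC)
c=(.4748,-.1432); zb=.0971-.0257
for rad,z,col in((.031,0,(0,0,255)),(.031,.012,(0,255,255)),(.012,.012,(255,0,255)),(.012,.042,(255,0,255))): circ(im,"scene",c,rad,zb+z,box,k,col)
circ(im,"scene",(.4745,-.144),.014,.034,box,k,(0,255,0))
circ(im,"scene",(.4745,-.144),.014,.018,box,k,(0,255,0))
cv2.imwrite("pics/ov6.png",im)
E
```

View pics/ov6.png

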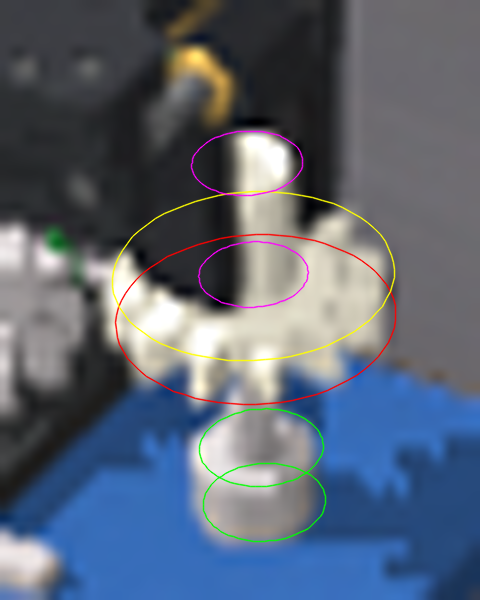

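Call:
{"op": "carry_out", "data": {
  "commands": [
    [[0, 0, 0, 0, 0, 1, 1.5], [0, 0, 0, 0, 0, 1.7, 1.5], [0, 0, 0, 0, 0, 2.2, 1.5], [0, 0, 0, 0, 0, 2.7, 1.5], [0, 0, 0, 0, 0, 2.7, 1.5]]
  ]
}}

```text
clock: 9.25
tool_pos: [0.4742, -0.1446, 0.0686]
eef_rot: [0.661, 0.75, -0.0, -0.001]
contact_force: [0.1, 0.3, -1.9]
opening: 0.261
```

```bash
python3 - <<'E'
from h import *
go((.4745,-.144,.06),7)
s=snap("scene","s7"); crop(s,260,150,330,220,10,"s7c")
E
```

```text
shift [0.06 0.04 0.86]
cyaw_deg 7.2
q [ 0.22  0.84 -0.02  2.08  0.07  0.22  0.26]
pos [ 0.4742 -0.1446  0.0686]
t 9.25
F [ 0.1  0.3 -1.9]
turn [-0.002 -0.001  0.004]
```

View pics/s7c.png

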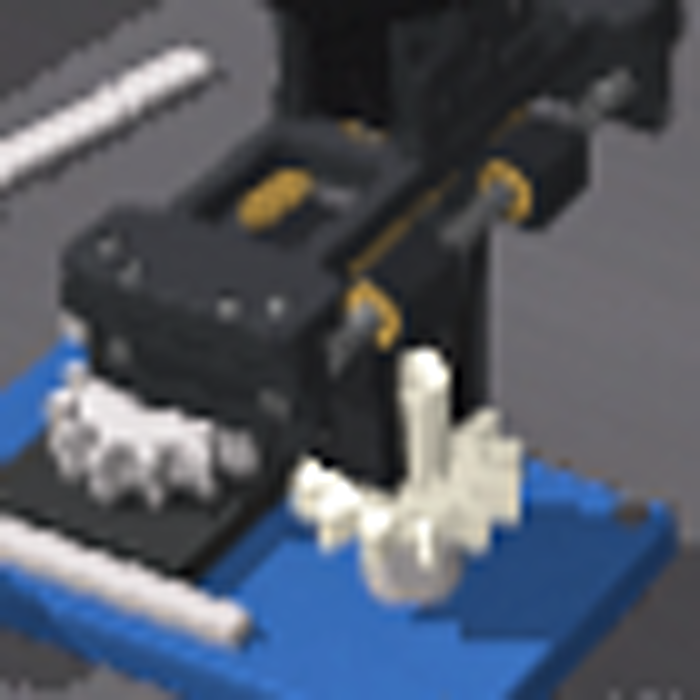

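Call:
{"op": "carry_out", "data": {
  "commands": [
    [[0, 0, 0, 0, 0, 0.4, 1.5], [0, 0, 0, 0, 0, 0.7, 1.5], [0, 0, 0, 0, 0, 0.9, 1.5], [0, 0, 0, 0, 0, 0.9, 1.5]]
  ]
}}

```text
clock: 9.63
tool_pos: [0.4746, -0.1447, 0.0604]
eef_rot: [0.661, 0.75, -0.0, -0.0]
contact_force: [-0.4, 0.1, -0.7]
opening: 0.263
```

Release by opening, hold, then lift away.

Call:
{"op": "carry_out", "data": {
  "commands": [
    [[0, 0, 0, 0, 0, 0.1, 1.5], [0, 0, 0, 0, 0, 0.1, 4], [0, 0, 0, 0, 0, 0.1, 4], [0, 0, 0, 0, 0, 0.1, 4], [0, 0, 0, 0, 0, 0.1, 4], [0, 0, 0, 0, 0, -2, 4], [0, 0, 0, 0, 0, -5, 4], [0, 0, 0, 0, 0, -8, 4], [0, 0, 0, 0, 0, -8, 4], [0, 0, 0, 0, 0, -8, 4]]
  ]
}}

```text
clock: 10.47
tool_pos: [0.4758, -0.1451, 0.1421]
eef_rot: [0.661, 0.75, 0.001, 0.002]
contact_force: [-0.1, 0.1, -1.2]
opening: 0.454
```

```bash
python3 - <<'E'
from h import *
go((.4823,-.2238,.14),7)
s=snap("scene","s8"); crop(s,235,130,335,230,8,"s8c")
E
```

```text
shift [-7.89 -0.34  0.22]
cyaw_deg 7.2
q [ 0.22  0.7  -0.03  2.05  0.06  0.39  0.27]
pos [ 0.4758 -0.1451  0.1421]
t 10.47
F [-0.1  0.1 -1.2]
turn [0.004 0.001 0.004]
```

View pics/s8c.png

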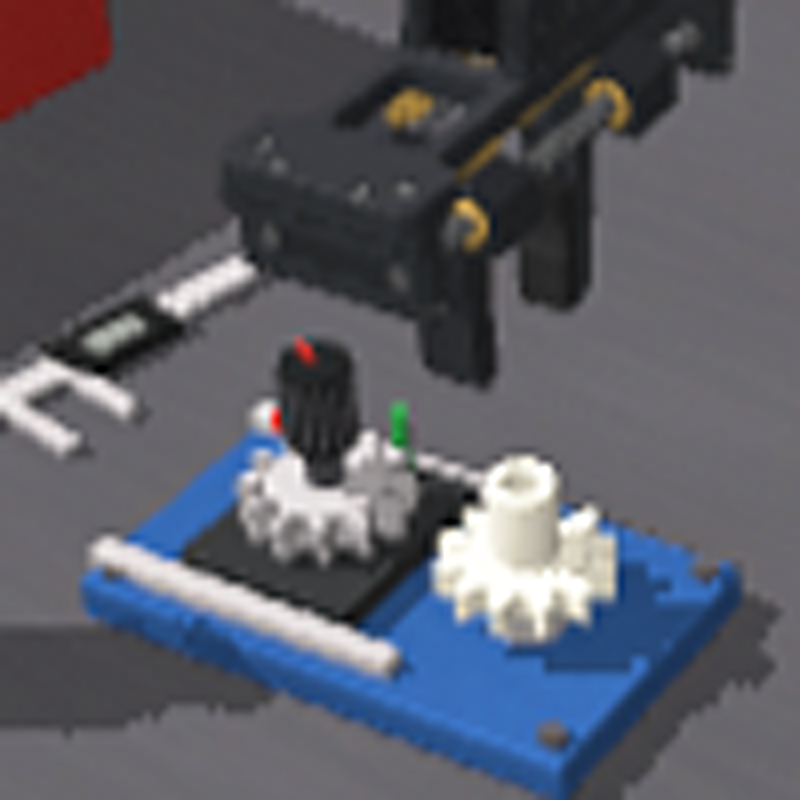

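Call:
{"op": "carry_out", "data": {
  "commands": [
    [[0, 0, 0, -4, -0.2, 0, 4.5], [0, 0, 0, -7.9, -0.2, 0, 4.5], [0, 0, 0, -7.9, -0.2, 0, 4.5], [0, 0, 0, -7.9, -0.2, 0, 4.5], [0, 0, 0, -7.9, -0.2, 0, 4.5]]
  ]
}}

```text
clock: 10.93
tool_pos: [0.4818, -0.2227, 0.1394]
eef_rot: [0.661, 0.75, -0.0, -0.001]
contact_force: [-0.8, 1.2, -0.1]
opening: 0.509
```

```bash
python3 - <<'E'
from h import *
go((.484,-.2238,.071),7)
s=snap("scene","s9"); crop(s,235,130,335,230,8,"s9c")
E
```

```text
shift [-0.15  0.22  6.84]
cyaw_deg 7.2
q [ 0.38  0.73 -0.06  1.95  0.09  0.47  0.38]
pos [ 0.4818 -0.2227  0.1394]
t 10.93
F [-0.8  1.2 -0.1]
turn [-0.002 -0.002  0.004]
```

View pics/s9c.png

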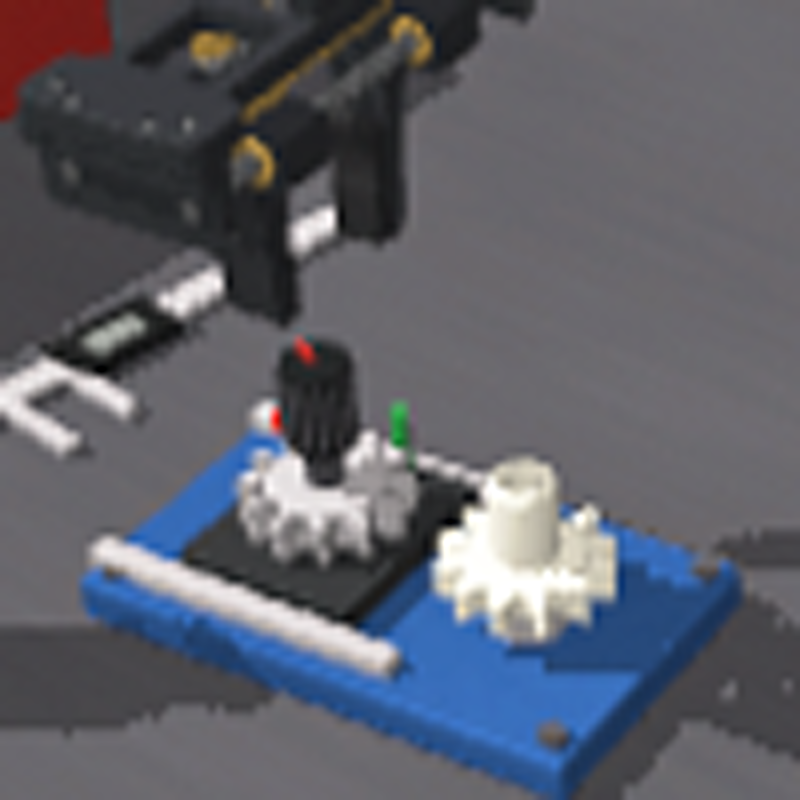

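```bash
python3 - <<'E'
from h import *
print(tri(px(310,160,7,(480,411))[0],px(235,130,8,(400,405))[0]))
t=px(310,160,7,[(570,340),(490,305)])
print(unproj("top",t[:1],.053),unproj("top",t[1:],.097))
E
```

```text
(array([ 0.44994588, -0.22451785,  0.0572806 ]), array([ 0.06166722, -0.05093256,  0.08955548,  0.01161035]))
[[ 0.47515505 -0.25827007  0.053     ]] [[ 0.48227378 -0.22382004  0.097     ]]
```

Call:
{"op": "carry_out", "data": {
  "commands": [
    [[0, 0, 0, -0.15, 0.2, 1, 4.5], [0, 0, 0, -0.15, 0.2, 4, 4.5], [0, 0, 0, -0.15, 0.2, 6, 4.5], [0, 0, 0, -0.15, 0.2, 6.5, 4.5], [0, 0, 0, -0.15, 0.2, 6.5, 2], [0, 0, 0, -0.15, 0.2, 6.5, 1.5], [0, 0, 0, -0.15, 0.2, 6.5, 1.5], [0, 0, 0, -0.15, 0.2, 6.5, 1.5], [0, 0, 0, -0.15, 0.2, 6.5, 1.5]]
  ],
  "force": 40
}}

```text
clock: 11.73
tool_pos: [0.486, -0.2246, 0.0766]
eef_rot: [0.661, 0.75, 0.001, 0.001]
contact_force: [1.6, 0.7, 0.3]
opening: 0.284
```

```bash
python3 - <<'E'
from h import *
go((.4746+.0705,-.1445-.0551,.074),7)
go((.4746+.127*.0555,-.1445-.992*.0555,.074),7)
s=r.get_state(); p=np.array(s["tool_pos"][:2]); d=p-[.4746,-.1445]; print(np.hypot(*d), d@[.127,-.992], d@[.992,.127], s["moment"])
s=snap("scene","s10"); crop(s,235,130,335,230,8,"s10c")
E
```

```text
shift [1.73 6.18 0.27]
cyaw_deg 7.3
q [ 0.37  0.84 -0.05  1.97  0.1   0.33  0.37]
pos [ 0.486  -0.2246  0.0766]
t 11.73
F [1.6 0.7 0.3]
turn [0.002 0.001 0.004]
shift [ 2.53 -0.11  0.26]
cyaw_deg 7.3
q [ 0.37  0.84 -0.05  1.97  0.1   0.33  0.37]
pos [ 0.486  -0.2246  0.0766]
t 11.73
F [1.6 0.7 0.3]
turn [0.002 0.001 0.004]
0.08086111343961942 0.08086146064761042 0.0010980814749480827 [ 0.13537722 -0.12720226  0.02333181]
```

View pics/s10c.png

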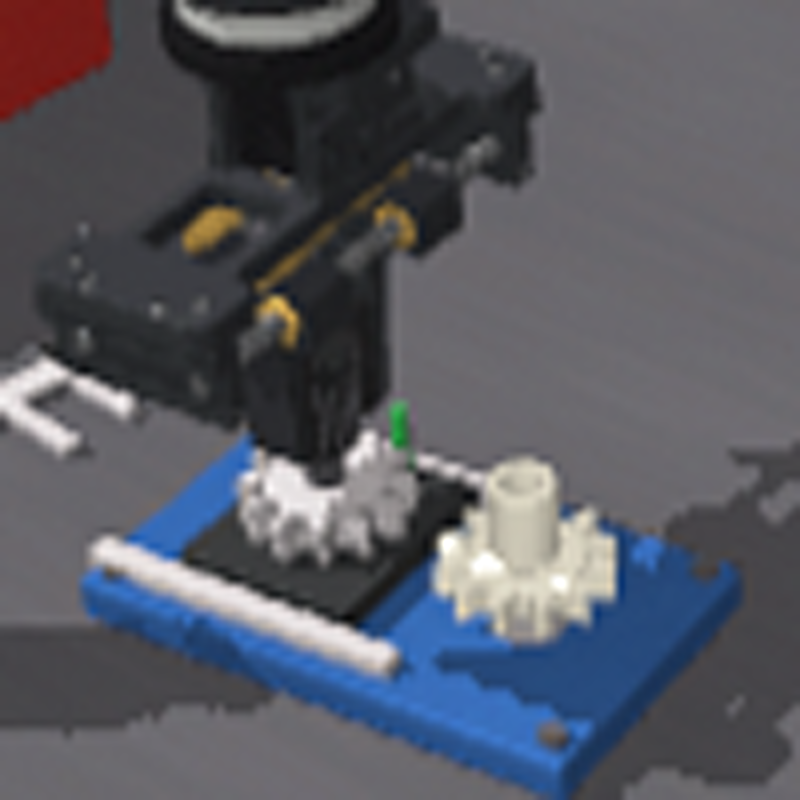

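Call:
{"op": "carry_out", "data": {
  "commands": [
    [[0, 0, 0, 0.5, -0.05, 0, 1.5], [0, 0, 0, 1.0, -0.05, 0, 1.5], [0, 0, 0, 1.4, -0.08, 0, 1.5], [0, 0, 0, 1.8, -0.1, 0, 1.5], [0, 0, 0, 2.1, -0.1, 0, 1.5], [0, 0, 0, 2.4, -0.1, 0, 1.5], [0, 0, 0, 2.6, -0.1, 0, 1.5], [0, 0, 0, 2.7, -0.1, 0, 1.5], [0, 0, 0, 2.7, -0.1, 0, 1.5]]
  ]
}}

```text
clock: 12.53
tool_pos: [0.4824, -0.1976, 0.0766]
eef_rot: [0.661, 0.75, 0.001, 0.002]
contact_force: [3.3, -1.4, 5.5]
opening: 0.282
```

```bash
cat > m.py <<'E'
from h import *
s=r.get_state(); p=np.array(s["tool_pos"][:2]); d=p-[.4746,-.1445]; print(np.hypot(*d), d@[.127,-.992], d@[.992,.127], np.round(s["moment"],3),np.round(s["contact_force"],1),np.round(s["q"],2),s["opening"]*88)
E
python3 - <<'E'
import m
from h import *
s=snap("scene","s11"); crop(s,235,130,335,230,8,"s11c")
E
```

```text
0.053699155280112876 0.05369590745599036 0.000951490901695373 [-0.328 -0.814 -0.023] [ 3.3 -1.4  5.5] [ 0.32  0.84 -0.04  2.01  0.09  0.29  0.34] 24.811016997587206
```

View pics/s11c.png

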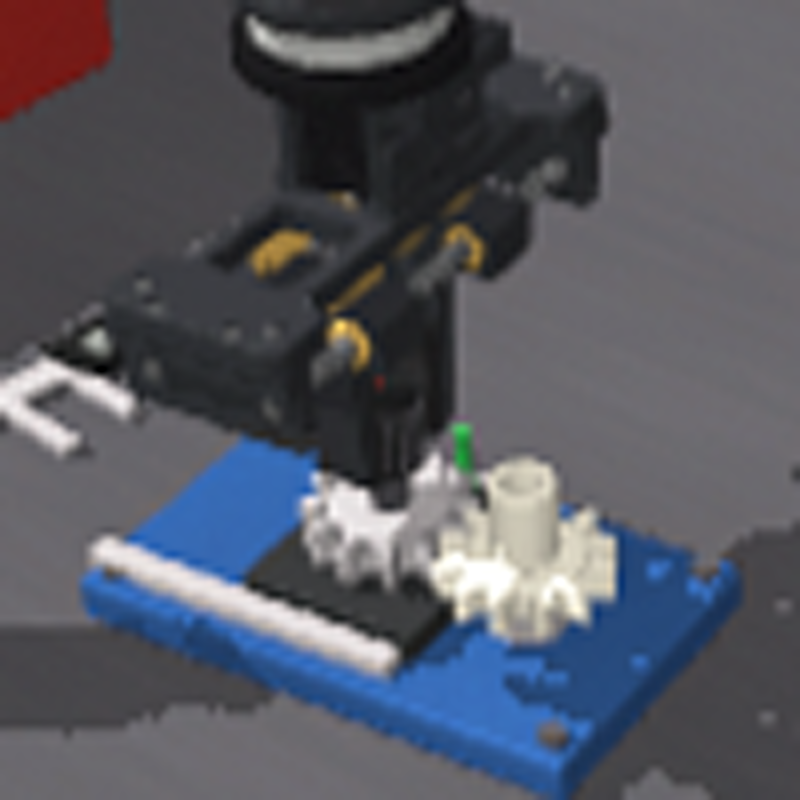

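Call:
{"op": "carry_out", "data": {
  "commands": [
    [[0, 0, 0, 0.2, 0, 0, 1.5], [0, 0, 0, 0.4, 0, 0, 1.5], [0, 0, 0, 0.4, 0, 0, 1.5], [0, 0, 0, 0.4, 0, 0, 1.5]]
  ]
}}

```text
clock: 12.92
tool_pos: [0.4823, -0.1972, 0.0765]
eef_rot: [0.662, 0.749, 0.0, 0.004]
contact_force: [5.5, -8.1, 2.1]
opening: 0.283
```

```bash
python3 m.py
```

```text
0.05323781219271393 0.053235146149761846 0.000911523207088177 [-1.756 -0.924  0.078] [ 5.5 -8.1  2.1] [ 0.32  0.83 -0.03  2.01  0.09  0.29  0.34] 24.912398523479876
```

Call:
{"op": "carry_out", "data": {
  "commands": [
    [[0, 0, 0.1, 0, 0, 0, 1.5], [0, 0, 0.2, 0, 0, 0, 1.5], [0, 0, 0.3, 0, 0, 0, 1.5], [0, 0, 0.4, 0, 0, 0, 1.5], [0, 0, 0.5, 0, 0, 0, 1.5], [0, 0, 0.6, 0, 0, 0, 1.5], [0, 0, 0.6, 0, 0, 0, 1.5]]
  ]
}}

```text
clock: 13.5
tool_pos: [0.4828, -0.1973, 0.0766]
eef_rot: [0.855, 0.519, 0.001, 0.004]
contact_force: [5.7, -7.4, 1.5]
opening: 0.278
```

```bash
python3 m.py; python3 - <<'E'
from h import *
go((.4823,-.197,.0765))
s=snap("scene","s12"); crop(s,235,130,335,230,8,"s12c")
E
```

```text
0.05342627358290975 0.05341342027168781 0.0013871325137847594 [-1.597 -0.92  -0.032] [ 5.7 -7.4  1.5] [ 0.25  0.84  0.07  2.02 -0.19  0.28  0.  ] 24.47847311431896
shift [ 0.01 -0.05  0.01]
cyaw_deg -27.5
q [ 0.25  0.84  0.07  2.02 -0.19  0.28  0.  ]
pos [ 0.4828 -0.1973  0.0766]
t 13.5
F [ 5.7 -7.4  1.5]
```

View pics/s12c.png

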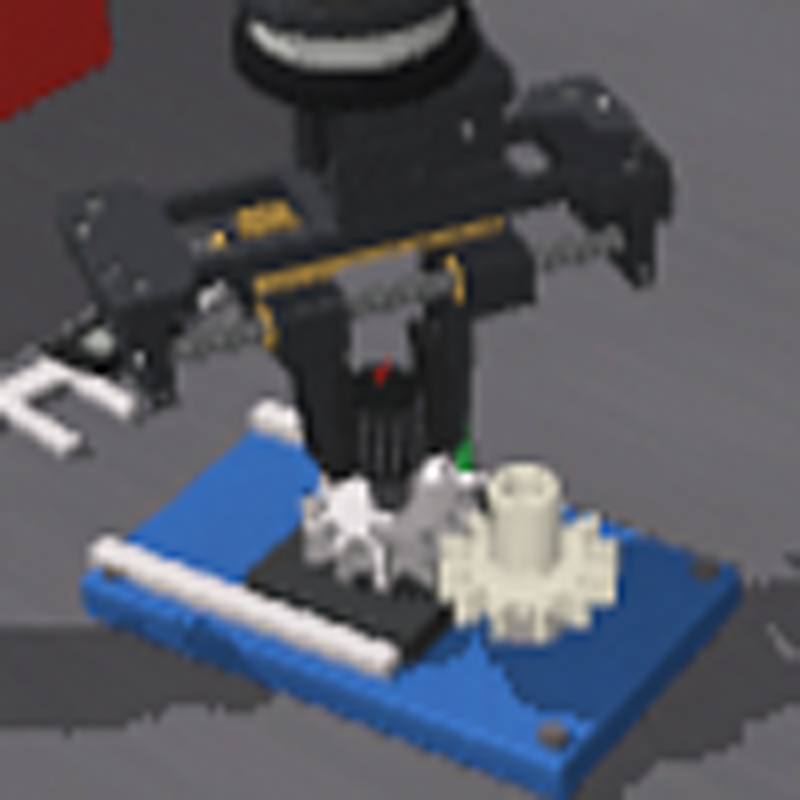

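Call:
{"op": "carry_out", "data": {
  "commands": [
    [[0, 0, 0.1, 0, 0, 0, 1.5], [0, 0, 0.2, 0, 0, 0, 1.5], [0, 0, 0.3, 0, 0, 0, 1.5], [0, 0, 0.4, 0, 0, 0, 1.5], [0, 0, 0.4, 0, 0, 0, 1.5]]
  ]
}}

```text
clock: 13.97
tool_pos: [0.483, -0.1975, 0.0766]
eef_rot: [0.941, 0.338, 0.002, 0.004]
contact_force: [6.8, -8.4, 0.8]
opening: 0.279
```

```bash
python3 m.py
```

```text
0.053690159608476104 0.05367194237146216 0.0015849886665741516 [-1.509 -0.972  0.005] [ 6.8 -8.4  0.8] [ 0.21  0.84  0.15  2.02 -0.37  0.29 -0.22] 24.583220814697754
```

Call:
{"op": "carry_out", "data": {
  "commands": [
    [[0, 0, 0.07, 0, 0, 0, 1.5], [0, 0, 0.14, 0, 0, 0, 1.5], [0, 0, 0.2, 0, 0, 0, 1.5], [0, 0, 0.2, 0, 0, 0, 1.5]]
  ]
}}

```text
clock: 14.3
tool_pos: [0.4842, -0.1971, 0.0765]
eef_rot: [0.969, 0.245, 0.003, 0.004]
contact_force: [7.6, -8.0, -0.4]
opening: 0.284
```

```bash
python3 m.py; python3 - <<'E'
from h import *
go((.4823,-.197,.0765))
s=snap("scene","s13"); crop(s,235,130,335,230,8,"s13c")
E
```

```text
0.05345248392513935 0.05338348788663791 0.0028147277409641906 [-1.337 -1.465  0.447] [ 7.6 -8.  -0.4] [ 0.19  0.85  0.18  2.02 -0.46  0.3  -0.33] 25.015595569398474
shift [-0.16 -0.1   0.  ]
cyaw_deg -61.6
q [ 0.19  0.85  0.18  2.02 -0.46  0.3  -0.33]
pos [ 0.4842 -0.1971  0.0765]
t 14.3
F [ 7.6 -8.  -0.4]
```

View pics/s13c.png

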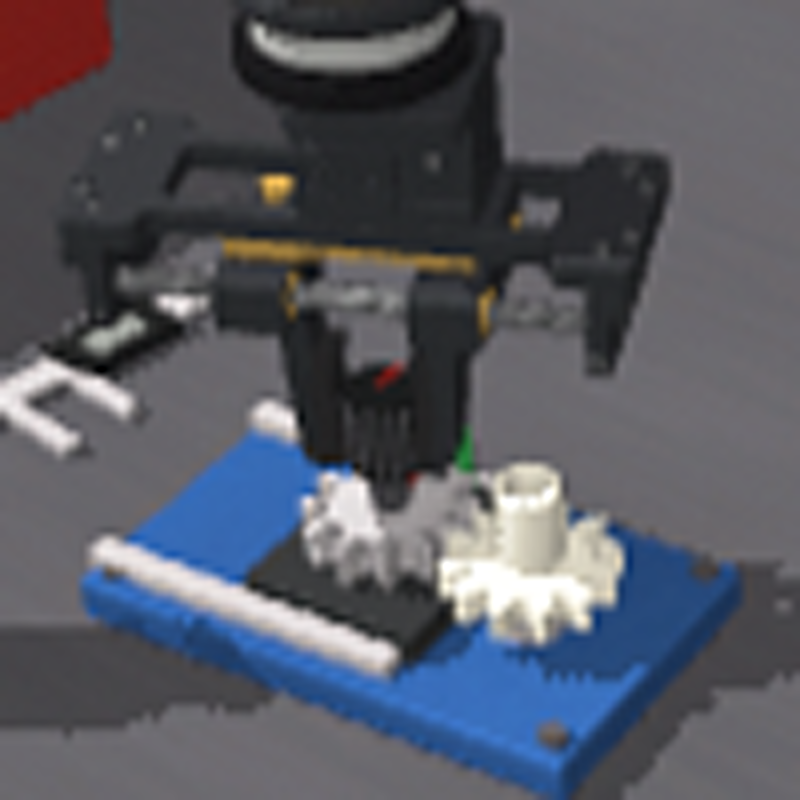

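Call:
{"op": "carry_out", "data": {
  "commands": [
    [[0, 0, 0.05, 0, 0, 0, 1.5], [0, 0, 0.1, 0, 0, 0, 1.5], [0, 0, 0.1, 0, 0, 0, 1.5], [0, 0, 0.1, 0, 0, 0, 1.5]]
  ]
}}

```text
clock: 14.68
tool_pos: [0.4853, -0.1968, 0.0766]
eef_rot: [0.98, 0.198, 0.004, 0.004]
contact_force: [10.3, -6.7, -3.4]
opening: 0.283
```

```bash
python3 m.py; python3 - <<'E'
from h import *
go((.4823,-.197,.0765))
s=snap("scene","s14"); crop(s,255,150,315,210,12,"s14c")
E
```

```text
0.053397465967935334 0.05325413253677919 0.003979577666125454 [-1.264 -1.977  0.576] [10.3 -6.7 -3.4] [ 0.18  0.85  0.2   2.02 -0.5   0.31 -0.39] 24.87451818447819
shift [-0.28 -0.1   0.  ]
cyaw_deg -67.2
q [ 0.18  0.85  0.2   2.02 -0.5   0.31 -0.39]
pos [ 0.4853 -0.1968  0.0766]
t 14.68
F [10.3 -6.7 -3.4]
```

View pics/s14c.png

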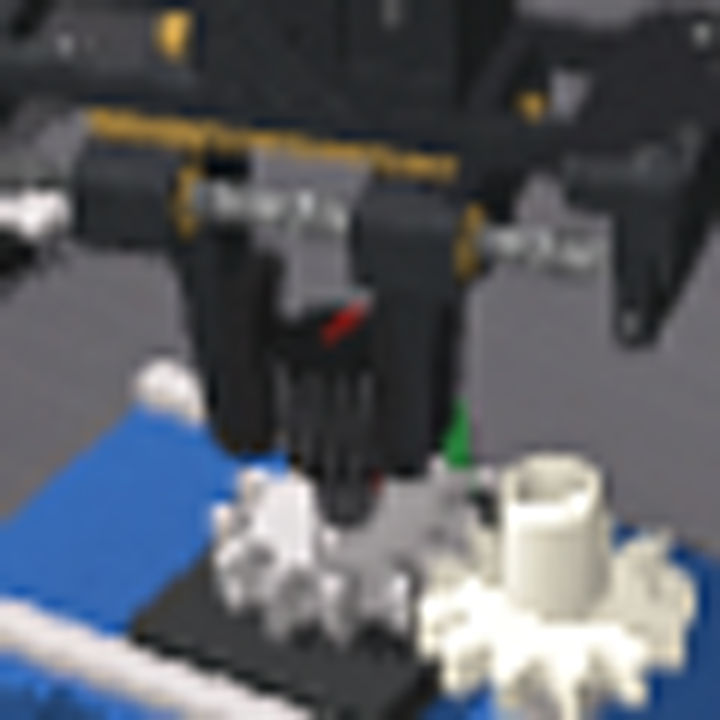

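Call:
{"op": "carry_out", "data": {
  "commands": [
    [[0, 0, 0, 0.1, 0.12, 0, 1.5], [0, 0, 0, 0.2, 0.25, 0, 1.5], [0, 0, 0, 0.2, 0.25, 0, 3], [0, 0, 0, 0.2, 0.25, 0, 3.2], [0, 0, 0, 0.2, 0.25, 0, 3.2], [0, 0, 0, 0.2, 0.25, -1.5, 3.2], [0, 0, 0, 0.2, 0.25, -4, 3.2], [0, 0, 0, 0.2, 0.25, -8, 4], [0, 0, 0, 0.2, 0.25, -8, 4]]
  ]
}}

```text
clock: 15.48
tool_pos: [0.4832, -0.196, 0.1599]
eef_rot: [0.98, 0.197, 0.002, 0.001]
contact_force: [0.7, -0.6, 0.4]
opening: 0.451
```

```bash
python3 m.py; python3 - <<'E'
from h import *
go((.4746,-.1445,.14),7)
s=snap("scene","s15"); crop(s,235,130,335,230,8,"s15c")
E
```

```text
0.05218627458792504 0.05215245535605527 0.002013522610068911 [-0.136  0.084 -0.023] [ 0.7 -0.6  0.4] [ 0.1   0.71  0.32  1.98 -0.44  0.51 -0.44] 39.66676827658648
shift [ 1.18 -5.09  1.98]
cyaw_deg -67.3
q [ 0.1   0.71  0.32  1.98 -0.44  0.51 -0.44]
pos [ 0.4832 -0.196   0.1599]
t 15.48
F [ 0.7 -0.6  0.4]
turn [ 4.000e-03 -1.000e-03 -1.297e+00]
```

View pics/s15c.png

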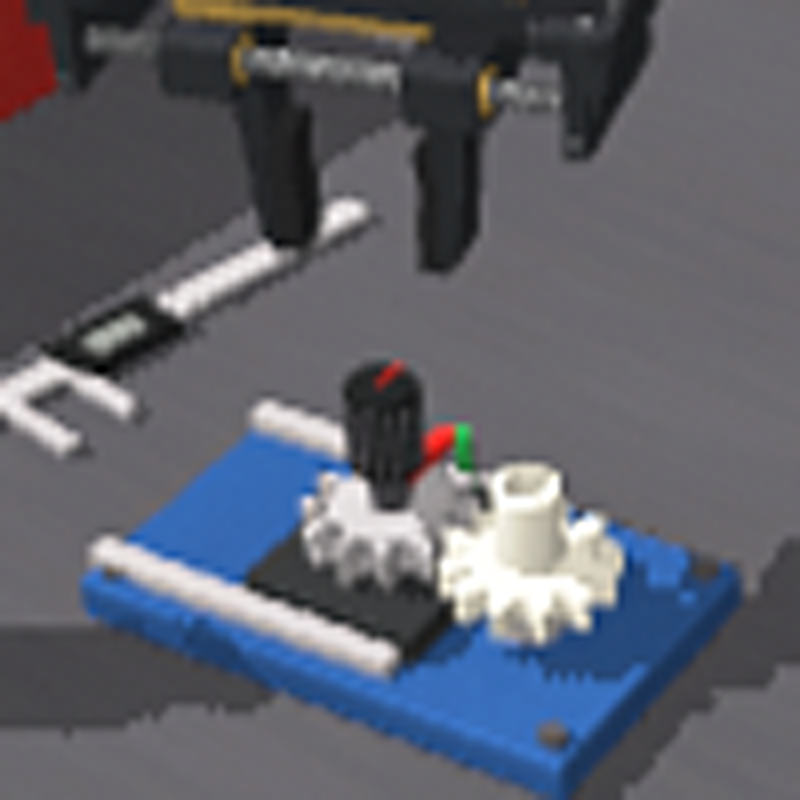

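```bash
python3 - <<'E'
from h import *
for a,b,z in(((316,357),(380,382),.097),((400,405),(462,428),.057),((329,475),(393,500),.052)):
  A=unproj("scene",px(235,130,8,[a,b]),z); print(np.linalg.norm(A[1]-A[0]),A[1]-A[0])
a=cv2.cvtColor(cv2.imread("pics/s8.png"),6).astype(np.float32); b=cv2.cvtColor(cv2.imread("pics/s15.png"),6).astype(np.float32)
# template match green pin+knob in upsampled
k=4
up=lambda i:cv2.resize(i,None,fx=k,fy=k,interpolation=cv2.INTER_CUBIC)
for nm,bx,z in(("knob",(269,174,281,189),.08),("carriage corner",(262,203,285,212),.03),):
  x0,y0,x1,y1=bx; T=up(a)[y0*k:y1*k,x0*k:x1*k]
  m=cv2.matchTemplate(up(b)[140*k:230*k,235*k:335*k],T,cv2.TM_CCOEFF_NORMED); _,v,_,l=cv2.minMaxLoc(m)
  u0=np.array([(x0+x1)/2,(y0+y1)/2]); u1=u0+np.array([235+l[0]/k-x0,140+l[1]/k-y0])
  A=unproj("scene",[u0,u1],z); print(nm,v,u1-u0,np.linalg.norm(A[1]-A[0]))
t=snap("top","t15"); crop(t,310,160,420,250,7,"t15c")
E
```

```text
0.027299283533701674 [-0.00213285  0.02721584  0.        ]
0.026696474370996457 [-2.73945444e-03  2.65555481e-02  1.11022302e-16]
0.027377437571427785 [-0.00270061  0.02724391  0.        ]
knob 0.9159080386161804 [8.75 3.5 ] 0.029847838214370186
carriage corner 0.9858205914497375 [0. 0.] 0.0
```

View pics/t15c.png

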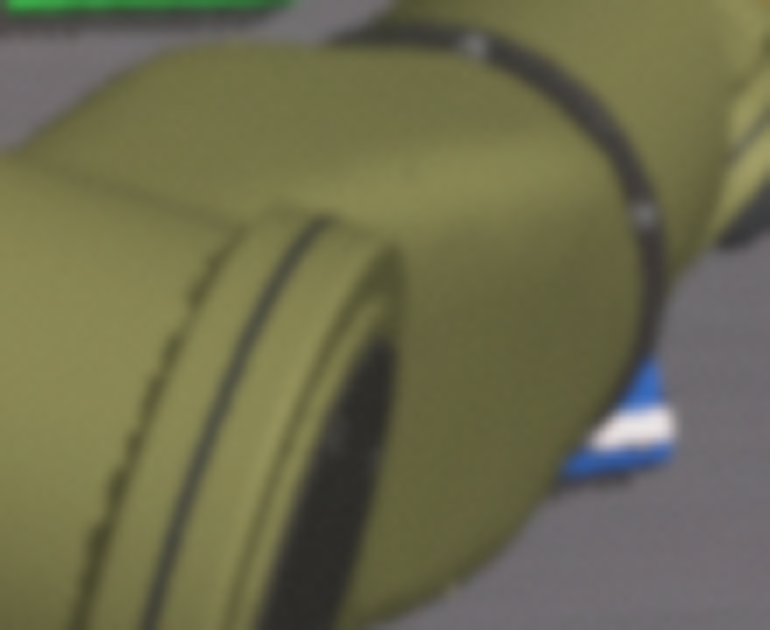

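Call:
{"op": "carry_out", "data": {
  "commands": [
    [[0, 0, -1.25, 1.2, -5.1, 0, 4.5], [0, 0, -1.25, 1.2, -5.1, 0, 4.5], [0, 0, -1.25, 1.2, -5.1, 0, 4.5], [0, 0, -1.25, 1.2, -5.1, 0, 4.5], [0, 0, -1.25, 1.2, -5.1, 0, 4.5], [0, 0, -1.25, 1.2, -5.1, 0, 4.5], [0, 0, -1.25, 1.2, -5.1, 0, 4.5], [0, 0, -1.25, 1.2, -5.1, 0, 4.5], [0, 0, -1.25, 1.2, -5.1, 0, 4.5], [0, 0, -1.25, 1.2, -5.1, 0, 4.5]]
  ]
}}

```text
clock: 16.42
tool_pos: [0.4719, -0.1427, 0.154]
eef_rot: [0.677, 0.736, -0.001, -0.003]
contact_force: [0.2, -1.0, -0.3]
opening: 0.511
```

Call:
{"op": "carry_out", "data": {
  "commands": [
    [[0, 0, 0, 0, 0, 2, 4.5], [0, 0, 0, 0, 0, 2, 4.5], [0, 0, 0, 0, 0, 2, 4.5], [0, 0, 0, 0, 0, 2, 4.5]]
  ]
}}

```text
clock: 16.75
tool_pos: [0.4731, -0.1434, 0.1352]
eef_rot: [0.68, 0.733, -0.001, -0.001]
contact_force: [-0.2, -0.1, -0.2]
opening: 0.508
```

```bash
python3 - <<'E'
from h import *
go((.4746,-.1445,.0605),7)
E
```

```text
shift [-0.13  0.16  7.47]
cyaw_deg 4.3
q [ 0.2   0.71 -0.    2.06  0.01  0.38  0.27]
pos [ 0.4731 -0.1434  0.1352]
t 16.75
F [-0.2 -0.1 -0.2]
turn [-0.003 -0.001 -0.046]
```

Call:
{"op": "carry_out", "data": {
  "commands": [
    [[0, 0, -0.04, -0.1, 0.1, 3, 4.5], [0, 0, -0.04, -0.1, 0.1, 6, 4.5], [0, 0, -0.04, -0.1, 0.1, 7.3, 4.5], [0, 0, -0.04, -0.1, 0.1, 7.4, 4.5], [0, 0, -0.04, -0.1, 0.1, 7.4, 1.5], [0, 0, -0.04, -0.1, 0.1, 7.4, 1.5], [0, 0, -0.04, -0.1, 0.1, 7.4, 1.5], [0, 0, -0.04, -0.1, 0.1, 7.4, 1.5], [0, 0, -0.04, -0.1, 0.1, 7.4, 1.5]]
  ],
  "force": 25
}}

```text
clock: 17.5
tool_pos: [0.4759, -0.145, 0.0629]
eef_rot: [0.665, 0.747, 0.001, 0.001]
contact_force: [-0.9, 0.8, 6.6]
opening: 0.261
```

Call:
{"op": "carry_out", "data": {
  "commands": [
    [[0, 0, 0, 0, 0, -1, 1.5], [0, 0, 0, 0, 0, -2.5, 1.5], [0, 0, 0, 0, 0, -5, 1.5], [0, 0, 0, 0, 0, -8, 1.5], [0, 0, 0, 0, 0, -8, 1.5]]
  ]
}}

```text
clock: 17.92
tool_pos: [0.4775, -0.1456, 0.1464]
eef_rot: [0.665, 0.747, 0.002, 0.003]
contact_force: [0.1, -0.8, -0.5]
opening: 0.265
```

```bash
python3 - <<'E'
from h import *
go((.6675,-.111,.14),7)
s=snap("scene","s16"); crop(s,225,90,345,210,6,"s16c")
E
```

```text
shift [ 1.25 19.27  0.78]
cyaw_deg 6.6
q [ 0.21  0.69 -0.01  2.05  0.02  0.4   0.29]
pos [ 0.4775 -0.1456  0.1464]
t 17.92
F [ 0.1 -0.8 -0.5]
turn [ 0.007  0.003 -0.007]
```

View pics/s16c.png

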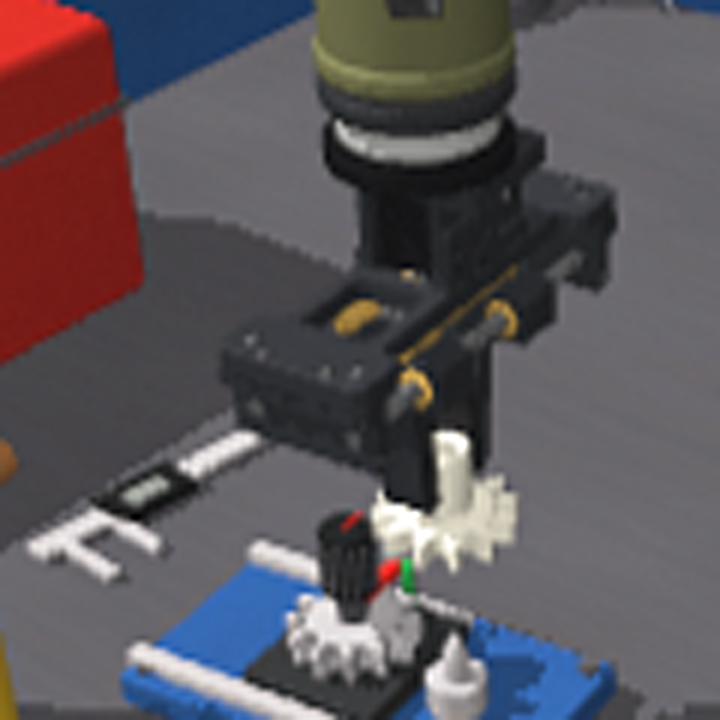

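Call:
{"op": "carry_out", "data": {
  "commands": [
    [[0, 0, 0, 1.2, 19.3, 0, 1.5], [0, 0, 0, 1.2, 19.3, 0, 1.5], [0, 0, 0, 1.2, 19.3, 0, 1.5], [0, 0, 0, 1.2, 19.3, 0, 1.5], [0, 0, 0, 1.2, 19.3, 0, 1.5], [0, 0, 0, 1.2, 19.3, 0, 1.5], [0, 0, 0, 1.2, 19.3, 0, 1.5], [0, 0, 0, 1.2, 19.3, 0, 1.5]]
  ]
}}

```text
clock: 18.63
tool_pos: [0.6635, -0.111, 0.1405]
eef_rot: [0.665, 0.747, -0.001, -0.001]
contact_force: [-0.7, -0.7, -2.0]
opening: 0.263
```

```bash
python3 - <<'E'
from h import *
go((.6675,-.111,.0325),7)
E
```

```text
shift [-0.05  0.44 10.8 ]
cyaw_deg 6.6
q [ 0.09  0.88  0.01  1.5  -0.01  0.77  0.22]
pos [ 0.6635 -0.111   0.1405]
t 18.63
F [-0.7 -0.7 -2. ]
turn [-0.004 -0.    -0.007]
```

Call:
{"op": "carry_out", "data": {
  "commands": [
    [[0, 0, 0, 0, 0.3, 4, 1.5], [0, 0, 0, 0, 0.3, 8, 1.5], [0, 0, 0, 0, 0.3, 10, 1.5], [0, 0, 0, 0, 0.3, 10.5, 1.5], [0, 0, 0, 0, 0.3, 10.8, 1.5], [0, 0, 0, 0, 0.3, 10.8, 1.5]]
  ]
}}

```text
clock: 19.13
tool_pos: [0.6675, -0.1111, 0.034]
eef_rot: [0.665, 0.747, -0.001, -0.0]
contact_force: [0.4, 0.3, -0.5]
opening: 0.262
```

```bash
python3 - <<'E'
from h import *
go((.6675,-.111,.0325),7)
s=snap("scene","s17"); crop(s,215,190,315,300,7,"s17c")
E
```

```text
shift [ 0.01 -0.    0.15]
cyaw_deg 6.6
q [ 0.09  1.03  0.    1.52 -0.    0.59  0.22]
pos [ 0.6675 -0.1111  0.034 ]
t 19.13
F [ 0.4  0.3 -0.5]
turn [-0.001  0.    -0.007]
```

View pics/s17c.png

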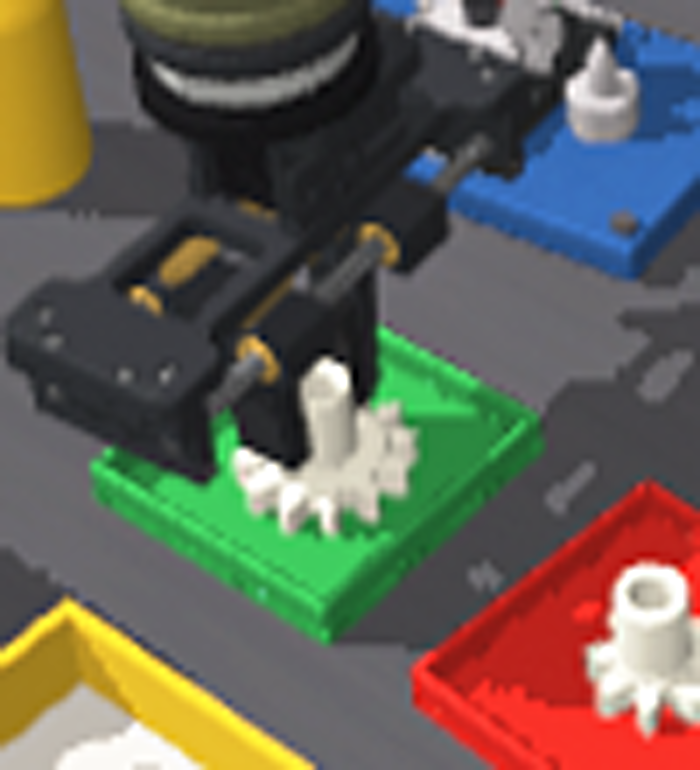

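Call:
{"op": "carry_out", "data": {
  "commands": [
    [[0, 0, 0, 0, 0, 0.15, 1.5], [0, 0, 0, 0, 0, 0.3, 1.5], [0, 0, 0, 0, 0, 0.3, 1.5], [0, 0, 0, 0, 0, 0.3, 4], [0, 0, 0, 0, 0, 0.3, 4], [0, 0, 0, 0, 0, 0.3, 4], [0, 0, 0, 0, 0, 0.3, 4], [0, 0, 0, 0, 0, -3, 4], [0, 0, 0, 0, 0, -7, 4], [0, 0, 0, 0, 0, -11, 4]]
  ]
}}

```text
clock: 20.02
tool_pos: [0.6676, -0.11, 0.1438]
eef_rot: [0.665, 0.747, -0.001, -0.001]
contact_force: [0.9, -0.1, 0.5]
opening: 0.455
```

Call:
{"op": "carry_out", "data": {
  "commands": [
    [[0, 0, 0, 10, -15, -8, 4], [0, 0, 0, 10, -15, -8, 4], [0, 0, 0, 10, -15, -8, 4], [0, 0, 0, 10, -15, -8, 4], [0, 0, 0, 10, -15, -8, 4], [0, 0, 0, 10, -15, -8, 4], [0, 0, 0, 10, -15, -8, 4]]
  ]
}}

```text
clock: 20.6
tool_pos: [0.5077, -0.0275, 0.2247]
eef_rot: [0.664, 0.747, 0.001, 0.0]
contact_force: [0.9, -0.1, 0.3]
opening: 0.452
```

```bash
python3 - <<'E'
from h import *
go((.6675,-.111,.2))
s=snap("scene","s18"); crop(s,215,150,375,320,4,"s18c")
t=snap("top","t18")
E
```

```text
shift [-10.17  14.89   2.49]
cyaw_deg 6.7
q [-0.05  0.57  0.02  1.95 -0.02  0.63  0.1 ]
pos [ 0.5077 -0.0275  0.2247]
t 20.6
F [ 0.9 -0.1  0.3]
```

View pics/s18c.png

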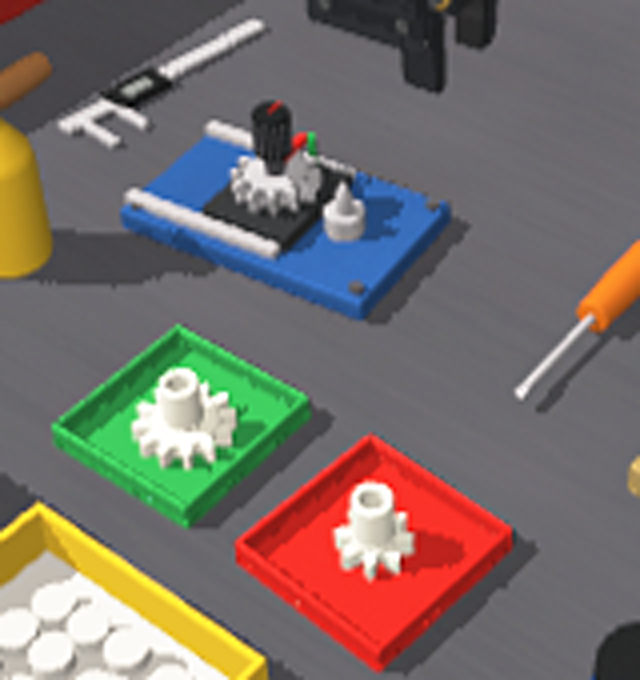

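View pics/t18.png

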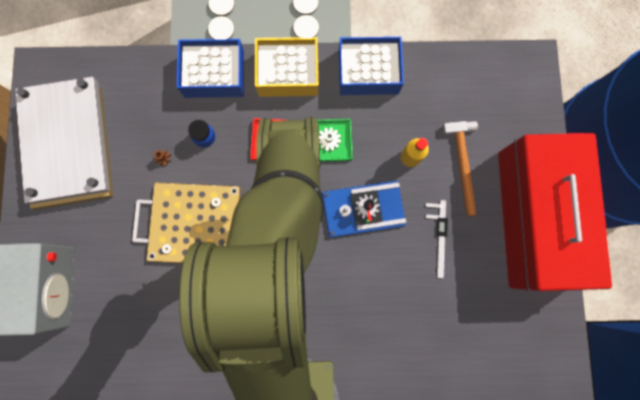

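```bash
python3 - <<'E'
from h import *
print(r.finish_job())
E
```

```text
the job is handed in; nothing more can be done
None
```

The job is handed in, at about 20.7 s of the 61 s allowed. By my own checks every step was met; the interface reported no verdict.

- **Eight-tooth gear:** I put it in the red tray first. In the last scene picture it lies flat, hub up, near the middle.
- **Twelve-tooth gear on the post:** it went down onto the seat with little force, and a picture after I let go shows it flat there.
- **Master slid in:** the carriage stopped moving while I pushed with about 8 N. Pictures put its travel at about 27 mm, which matches the inner stop. A rough template match gave 30 mm, which is more than the slide allows, so I did not rely on it.
- **Knob at zero:** I turned it clockwise until the torque rose and the grip slipped. Pictures after release, and again at the end, show the red pointer against the green pin.
- **Twelve-tooth gear in the green tray:** it lies flat, hub up, near the middle in the scene picture. The top picture shows it near the tray's middle too.

In the last pictures the bushings, bottle, jar, hammer and caliper look where they started. So does the screwdriver, as far as it shows. The gripper was clear of everything.

Two checks were weaker. The two cameras disagreed by up to 7 mm on low objects, so I compared the gear with the post in the picture before lowering it. In the last top picture the arm hid the eight-tooth gear, so its placing rests on the scene camera and the recorded tool position.

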